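# Change the tools over to the second rack in reverse order

### The arm

A 6-joint arm with a two-finger parallel gripper is mounted at the origin on the work surface; the furniture and walls round the work are solid. World frame = base frame: x ahead of the robot, y to its left, z up, the work surface at z = 0. Lengths are in m, angles in degrees, forces in N, time in s.
With the tool pointing down it reaches from about 0.375 to 0.9 m from the base axis. Payload 3.1 kg.
Tool frame: the origin (TCP) lies between the finger pads; the fingertips stand 11 mm ahead of it and the grasp point (between the pads) lies 8 mm behind it; z points along the fingers, y is the line along which they close (so a half turn about z gives the same grasp; the last joint's range is limited). The gripper opens to 87 mm and grips with 3 to 60 N. Pads are 19 mm wide; open, the fingers measure 117 mm over their backs; the gripper's body (75 mm by 190 mm) begins 51 mm behind the grasp point.
Start: joints at [-86.03, 30.224, 82.088, -0, 67.689, -10.227], TCP at [0.153, -0.606, 0.234] pointing down, gripper open.
Joint ranges: [-176.69, 176.69], [-43.24, 126.21], [12.49, 139.97], [-82, 262], [0, 151.66], [-163.58, 163.58]. Speed limits (degrees/s): [159.86, 159.86, 180, 180, 180, 180].

### API

Orientations are given as a 3x3 rotation matrix whose columns are the frame's x, y, z axes.
In Python, from rig import bot, viewer, workorder, nets gives the robot as it stands. The module is installed in compiled form; this text tells all that it offers.
- The arm moves only by the tool move_arm, never from a script. Its argument "increments" is a list of rows, each a list of 7 numbers: the shift along the tool's x, y, z normalised to -1 to 1, where 1 is 0.3 m, then the turn, a rotation vector about the tool's x, y, z normalised to -1 to 1, where 1 is pi rad, then the opening, from 0 (shut) to 1 (fully open). In form: [[tx, ty, tz, wx, wy, wz, grip], ...]. A call has 1 to 10 rows; each row is the pose to reach, as a shift and turn from the pose commanded when the call began, along the tool's axes at that moment, turning the shorter way round; what a row does not reach only later rows make up. A row lasts 1/12 s, in which the tool goes at most 41.7 mm and 7.16 degrees, less where a joint would pass 70% of its speed; a pose out of reach is approached as far as the arm can. A call with a number of a shift or a turn outside -1 to 1 is refused whole. A call with a gripper value outside its range is refused whole. The fingers move at their own pace and stop on an object; the grip force is fixed at half the most. Time passes only in rows, so rows that repeat a pose let the fingers close. It gives the time, the measured TCP pose, the force, the opening and the grip force at its end, in the units of the state.
- bot.read_state(): the state, without advancing time (a new reading comes with each control period).
- viewer.capture(name): name is "side" or "top"; returns a dict with "image" (420x560x3 uint8, blue, green, red), "K" (3x3 intrinsics, pixels), "dist" ([k1, k2, p1, p2, k3] as OpenCV has them; the pictures are not rectified), "eye" and "orientation" of the camera in the world. Camera axes: x right, y up, looking along -z (the intrinsics and any distortion apply to the point x, -y, -z); pixel columns grow to the right and rows downward; lengths in m; the calibration is good to about 2 mm. A picture is of the moment at which its call begins. There is no depth.
- workorder.hand_in(): hands the job in; it is judged then, once.
Trained networks look in the newest picture that a camera, given by its name, has taken for a name from the list of things; names that differ only in an ending like _2 or _b are one class to them, and where a whole thing is asked for, a point or a joint stands for the part that bears it (a point fixed in the world has none). Each returns a list of dicts, best first, with "conf" (0 to 1); they miss things now and then, are a little off and sometimes report something else, mostly with a low value. They report only what shows in the picture. A call takes as long as a camera call. They do not tell look-alikes from the thing itself.
- nets.find_in(camera, thing): "location" ([column, row] in pixels, amid what is visible of it).
The state is a dict: "time_s": time; "joint_positions": joint angles; "qvel": joint speeds; "tau": joint torques, N m; "position": TCP position; "tcp_rot": TCP orientation; "force": force on the tool from outside, world axes, zero at the start; "moment": the same for the moment, N m; "opening": opening from 0.0 (shut) to 1.0 (fully open); "grasp_force": force on a finger pad.
Only numpy, scipy, OpenCV 4.12 (cv2) and the standard library are available. Lean on these libraries where they do the work, as an engineer would, in place of code of your own. Each camera call takes 0.05 s, during which the arm holds its last target. There are 200 camera calls.

### The job

The next saddler works left-handed and takes the tools from the other end: move the four tools from the full rack to the empty rack, one in each cradle, in the reverse order, so that the tool nearest the robot on the full rack ends up farthest away on the other, and so on through the row. Lay each one centred across both posts of its cradle with its ends pointing the same way as they did before, let go of it, and leave the buckle and the wax block where they are.

Things in the scene. Friction and masses are not known exactly. Their poses are not given: they have to be found in the camera images.
- bone_folder: Pale cream flat bone folder, 136 mm long, 23 mm wide, 8 mm thick, tapering to both ends; about 20 g. Origin: middle of its length and width, on its underside (about 47 mm above the bench at the start); y along its length, +y at the blunter, left (at the start) end. Grip across its middle.
- pricking_iron: Dark steel pricking iron, 116 mm long: shank 12 mm wide and 12 mm thick from y = -17 to +58 mm, flat comb 30 mm wide at the other end; about 110 g. Origin: middle of its length and width, on its underside (about 47 to 49 mm above the bench at the start); y along its length, +y at the shank end. Grip the shank, e.g. at y = +8 mm.
- drive_punch_1: Round drive punch, 120 mm long: dark shank 20 mm thick, bright nose 16 mm thick (y = -60 to -30 mm); about 90 g. Origin: middle of its length and width, on its underside (about 46 mm above the bench at the start); y along its length, +y at the dark shank end. It may roll about its length, its origin with it. Grip at its middle.
- marker: Round marker pen, 135 mm long, 16 mm thick, half white, half black; about 20 g. Origin: middle of its length and width, on its underside (about 46 mm above the bench at the start); y along its length, +y at the black end. It may roll about its length, its origin with it. Grip at its middle.
- first_rack: The rack that is full at the start: fixed brown board 235 x 124 x 10 mm with four dark cradles in a row, a tool along each. Origin: centre of its underside; x along the row, away from the robot (within 9 degrees), y to the left, along the tools. Cradles at x = -82.5, -27.5, +27.5, +82.5 mm.
- second_rack: The rack that is empty at the start, fixed; size, origin, axes and cradles as the first. It stands on the other side of the tall green machine; either rack may be the left one. The machine's flywheel, 0.63 m and more ahead of the robot, is solid and 0.34 m high: carry tools over the machine some 0.5 m ahead, well lifted.
- cradle_bone: Fixed dark wooden cradle 46 x 104 x 45 mm, one of four alike on the first rack: that in which the bone folder starts (it stays behind). Two notched posts 12 mm thick at y = -38 and +38 mm; notch floor 14 mm wide, 36 mm above the origin, sides rising at 34 degrees to 40 mm width; foot 5 mm thick between the posts. Origin: centre of its underside, 10 mm above the bench; axes as the first rack's.
- cradle_pricking: Fixed dark wooden cradle 46 x 104 x 45 mm, one of four alike on the first rack: that in which the pricking iron starts (it stays behind). Two notched posts 12 mm thick at y = -38 and +38 mm; notch floor 14 mm wide, 36 mm above the origin, sides rising at 34 degrees to 40 mm width; foot 5 mm thick between the posts. Origin: centre of its underside, 10 mm above the bench; axes as the first rack's.
- cradle_drive: Fixed dark wooden cradle 46 x 104 x 45 mm, one of four alike on the first rack: that in which the drive punch starts (it stays behind). Two notched posts 12 mm thick at y = -38 and +38 mm; notch floor 14 mm wide, 36 mm above the origin, sides rising at 34 degrees to 40 mm width; foot 5 mm thick between the posts. Origin: centre of its underside, 10 mm above the bench; axes as the first rack's.
- cradle_marker: Fixed dark wooden cradle 46 x 104 x 45 mm, one of four alike on the first rack: that in which the marker pen starts (it stays behind). Two notched posts 12 mm thick at y = -38 and +38 mm; notch floor 14 mm wide, 36 mm above the origin, sides rising at 34 degrees to 40 mm width; foot 5 mm thick between the posts. Origin: centre of its underside, 10 mm above the bench; axes as the first rack's.
- buckle: Bystander: bright metal strap buckle, 41 x 34 x 11 mm, lying loose on the bench between the machine and the left rack. Origin: centre of its underside.
- beeswax: Bystander: small yellow-brown wax block, 32 x 46 x 18 mm, loose on the bench in front of the right rack. Origin: centre of its underside.
Things that resemble listed ones, but are neither listed nor needed, are in the scene too. Several things have the shape of the pricking_iron; the one meant has the colours described above.

How it is judged (in metres and radians):
At the end, for the whole second after the job is handed in: Each tool lies still and released on the second rack in reverse order (cradles 1, 2, 3, 4 to 4, 3, 2, 1 along x): within 15 mm of its cradle's middle along and across, within 0.2 rad of its direction, underside 36 to 75 mm above the bench, its +y end to the rack's +y side (((x of cradle_bone in the frame of first_rack between 0.0725 and 0.0925 m and x of bone_folder in the frame of second_rack between -0.0975 and -0.0675 m) or (x of cradle_bone in the frame of first_rack between 0.0175 and 0.0375 m and x of bone_folder in the frame of second_rack between -0.0425 and -0.0125 m) or (x of cradle_bone in the frame of first_rack between -0.0375 and -0.0175 m and x of bone_folder in the frame of second_rack between 0.0125 and 0.0425 m) or (x of cradle_bone in the frame of first_rack between -0.0925 and -0.0725 m and x of bone_folder in the frame of second_rack between 0.0675 and 0.0975 m)) and y of bone_folder in the frame of second_rack between -0.015 and 0.015 m and ((y of cradle_bone in the frame of second_rack below 0 m and y of cradle_bone in the frame of bone_folder below 0 m) or (y of cradle_bone in the frame of second_rack above 0 m and y of cradle_bone in the frame of bone_folder above 0 m)) and angle between the y axis of each of bone_folder, pricking_iron, drive_punch_1, marker and the y axis of second_rack, either way round below 0.2 rad and height (world z) of bone_folder between 0.036 and 0.075 m and linear speed of each of bone_folder, pricking_iron, drive_punch_1, marker below 0.02 m/s and contact force between each of bone_folder, pricking_iron, drive_punch_1, marker and the fingers below 0.05 N and ((x of cradle_pricking in the frame of first_rack between 0.0725 and 0.0925 m and x of pricking_iron in the frame of second_rack between -0.0975 and -0.0675 m) or (x of cradle_pricking in the frame of first_rack between 0.0175 and 0.0375 m and x of pricking_iron in the frame of second_rack between -0.0425 and -0.0125 m) or (x of cradle_pricking in the frame of first_rack between -0.0375 and -0.0175 m and x of pricking_iron in the frame of second_rack between 0.0125 and 0.0425 m) or (x of cradle_pricking in the frame of first_rack between -0.0925 and -0.0725 m and x of pricking_iron in the frame of second_rack between 0.0675 and 0.0975 m)) and y of pricking_iron in the frame of second_rack between -0.015 and 0.015 m and ((y of cradle_pricking in the frame of second_rack below 0 m and y of cradle_pricking in the frame of pricking_iron below 0 m) or (y of cradle_pricking in the frame of second_rack above 0 m and y of cradle_pricking in the frame of pricking_iron above 0 m)) and height (world z) of pricking_iron between 0.036 and 0.075 m and ((x of cradle_drive in the frame of first_rack between 0.0725 and 0.0925 m and x of drive_punch_1 in the frame of second_rack between -0.0975 and -0.0675 m) or (x of cradle_drive in the frame of first_rack between 0.0175 and 0.0375 m and x of drive_punch_1 in the frame of second_rack between -0.0425 and -0.0125 m) or (x of cradle_drive in the frame of first_rack between -0.0375 and -0.0175 m and x of drive_punch_1 in the frame of second_rack between 0.0125 and 0.0425 m) or (x of cradle_drive in the frame of first_rack between -0.0925 and -0.0725 m and x of drive_punch_1 in the frame of second_rack between 0.0675 and 0.0975 m)) and y of drive_punch_1 in the frame of second_rack between -0.015 and 0.015 m and ((y of cradle_drive in the frame of second_rack below 0 m and y of cradle_drive in the frame of drive_punch_1 below 0 m) or (y of cradle_drive in the frame of second_rack above 0 m and y of cradle_drive in the frame of drive_punch_1 above 0 m)) and height (world z) of drive_punch_1 between 0.036 and 0.075 m and ((x of cradle_marker in the frame of first_rack between 0.0725 and 0.0925 m and x of marker in the frame of second_rack between -0.0975 and -0.0675 m) or (x of cradle_marker in the frame of first_rack between 0.0175 and 0.0375 m and x of marker in the frame of second_rack between -0.0425 and -0.0125 m) or (x of cradle_marker in the frame of first_rack between -0.0375 and -0.0175 m and x of marker in the frame of second_rack between 0.0125 and 0.0425 m) or (x of cradle_marker in the frame of first_rack between -0.0925 and -0.0725 m and x of marker in the frame of second_rack between 0.0675 and 0.0975 m)) and y of marker in the frame of second_rack between -0.015 and 0.015 m and ((y of cradle_marker in the frame of second_rack below 0 m and y of cradle_marker in the frame of marker below 0 m) or (y of cradle_marker in the frame of second_rack above 0 m and y of cradle_marker in the frame of marker above 0 m)) and height (world z) of marker between 0.036 and 0.075 m); the robot touches nothing.
It fails at once if the buckle is pushed more than 20 mm from its place (distance of buckle from where it was at the start of the episode above 0.02 m).
It fails at once if the wax block is pushed more than 20 mm from its place (distance of beeswax from where it was at the start of the episode above 0.02 m).
It also fails if it takes over 112 s, if anything falls off the work surface, if the arm or the gripper's body presses on something with over 40 N, if the wrist force passes 120 N, or if a joint passes its speed limit or range.

## Working session

There is one attempt and no reset: what is moved stays moved. The work goes in short steps, Python scripts to look and compute and a tool call to move; the robot and the scene stay as the last step left them, time stands still between calls to the robot, and variables do not carry over. Pictures are saved under pics/ and viewed, at most 14 in all, crops included, and the job is handed in when it is done.

Besides the shell and the picture viewer there is one more tool, called after "Request:" by a JSON object that holds its "op" and its "data". move_arm: Moves the arm, as the interface text tells. Its arguments: {"type":"object","properties":{"increments":{"type":"array"}},"required":["increments"]}

```bash
mkdir -p pics
cat > h.py <<'E'
import numpy as np, cv2
from rig import bot, viewer, workorder, nets
def ray(c,px):
    K=np.array(c["K"],float);d=np.array(c["dist"],float)
    p=cv2.undistortPoints(np.array([[px]],float),K,d)[0,0]
    R=np.array(c["orientation"]);return np.array(c["eye"]),R@np.array([p[0],-p[1],-1.])
def at(c,px,z):
    e,v=ray(c,px);return e+v*(z-e[2])/v[2]
def proj(c,P):
    R=np.array(c["orientation"]);q=(np.atleast_2d(P)-np.array(c["eye"]))@R;q=q*[1,-1,-1]
    return cv2.projectPoints(q,np.zeros(3),np.zeros(3),np.array(c["K"],float),np.array(c["dist"],float))[0][:,0]
E
python3 - <<'E'
from h import *
for n in("top","side"):
    c=viewer.capture(n);cv2.imwrite(f"pics/{n}0.png",c["image"]);print(n,c["eye"],np.round(c["orientation"],3).tolist(),c["K"])
    for t in("bone_folder","pricking_iron","drive_punch_1","marker","first_rack","second_rack","cradle_bone","buckle","beeswax"):
        print(t,[(np.round(r["location"]).tolist(),round(r["conf"],2),np.round(at(c,r["location"],.05)[:2],3).tolist()) for r in nets.find_in(n,t)])
print(bot.read_state())
E
```

```text
top [ 0.41286147 -0.12565382  1.13239817] [[-0.017, 0.999, -0.051], [-1.0, -0.018, -0.015], [-0.016, 0.051, 0.999]] [[489.50542516   0.         282.16454029]
 [  0.         489.50542516 207.12871648]
 [  0.           0.           1.        ]]
bone_folder [([392.0, 146.0], 0.85, [0.601, -0.356])]
pricking_iron [([210.0, 257.0], 0.66, [0.361, 0.053]), ([394.0, 197.0], 0.58, [0.486, -0.357])]
drive_punch_1 [([392.0, 171.0], 0.93, [0.545, -0.356])]
marker [([391.0, 222.0], 0.93, [0.432, -0.35]), ([389.0, 156.0], 0.7, [0.579, -0.349]), ([381.0, 202.0], 0.65, [0.476, -0.329])]
first_rack [([384.0, 184.0], 0.64, [0.515, -0.337])]
second_rack [([172.0, 171.0], 0.83, [0.555, 0.136])]
cradle_bone [([392.0, 158.0], 0.76, [0.575, -0.355]), ([397.0, 196.0], 0.33, [0.49, -0.364])]
buckle [([223.0, 195.0], 0.51, [0.499, 0.021])]
beeswax [([366.0, 274.0], 0.85, [0.319, -0.29])]
side [-0.12114812  0.24122326  1.15889104] [[-0.53, 0.714, -0.456], [-0.848, -0.447, 0.286], [0.0, 0.538, 0.843]] [[507.18290739   0.         273.70196486]
 [  0.         507.18290739 222.12730078]
 [  0.           0.        
[... 427 characters left out ...]
3730288e-03,
        6.76888225e+01, -1.02272308e+01]), 'qvel': array([-0.01848016,  0.01960435,  0.11757939,  0.01294075,  0.08321365,
        0.03899782]), 'tau': array([-1.15489987e-03, -4.40018213e+01, -1.76989675e+01,  6.32829359e-02,
        5.03789086e-02, -8.19177473e-06]), 'position': array([ 0.15332104, -0.60587281,  0.23356002]), 'tcp_rot': array([[ 9.69448673e-01,  2.45294251e-01, -2.71613162e-05],
       [ 2.45294251e-01, -9.69448673e-01, -1.37970610e-05],
       [-2.97158417e-05,  6.71302780e-06, -1.00000000e+00]]), 'force': array([-0.44676396,  0.09740507,  1.0654536 ]), 'moment': array([ 0.02758604,  0.00122251, -0.01104022]), 'grasp_force': 0.0, 'opening': 0.999853245459141}
```

View pics/top0.png

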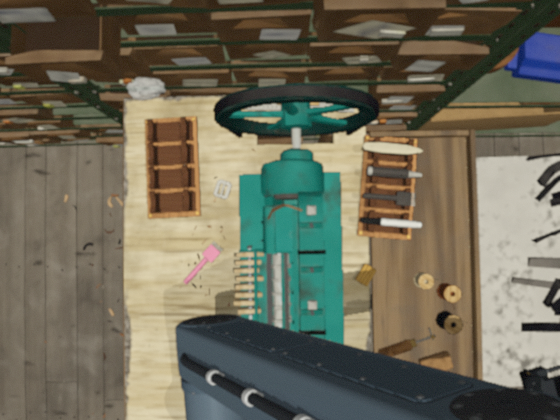

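Run:
```python
import cv2
i=cv2.imread("pics/top0.png")
a=cv2.resize(i[115:255,325:465],None,fx=4,fy=4,interpolation=2)[:, :400*1+160]
cv2.imwrite("pics/right.png",a)
cv2.imwrite("pics/left.png",cv2.resize(i[100:240,100:250],None,fx=4,fy=4,interpolation=2))
```

```text
(no output)
```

View pics/right.png

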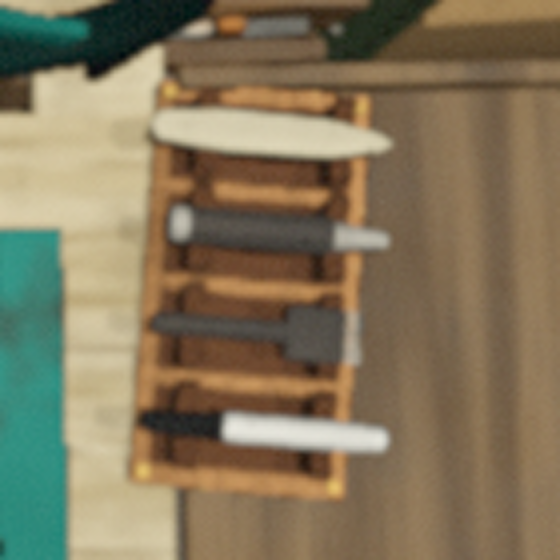

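View pics/left.png

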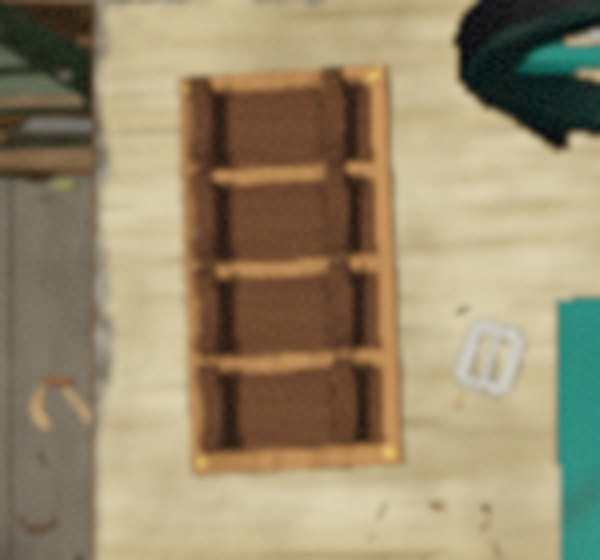

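View pics/side0.png

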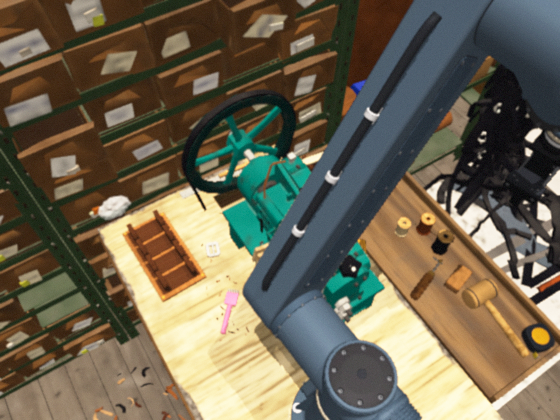

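Run:
```python
from h import *
from scipy.optimize import least_squares
c=viewer.capture("top")
X,Y=.1175,.062
def fit(px):
    m=np.array([[X,Y],[X,-Y],[-X,Y],[-X,-Y]])
    w=np.array([at(c,p,.010)[:2] for p in px])
    def f(v):
        R=np.array([[np.cos(v[2]),-np.sin(v[2])],[np.sin(v[2]),np.cos(v[2])]]);return (m@R.T+v[:2]-w).ravel()
    s=least_squares(f,[*w.mean(0),0]);print(np.round(s.x[:2],4),"yaw",np.degrees(s.x[2]),"res",np.round(s.fun*1e3,1));return s.x
r=lambda x,y:(325+x/4-.375,115+y/4-.375)
l=lambda x,y:(100+x/4-.375,100+y/4-.375)
F=fit([r(160,82),r(370,95),r(135,480),r(345,497)])
S=fit([l(180,80),l(387,66),l(193,472),l(402,462)])
def w(v,x,y=0,z=0):return [v[0]+x*np.cos(v[2])-y*np.sin(v[2]),v[1]+x*np.sin(v[2])+y*np.cos(v[2]),z]
for n,x,a,b,z,L in[("bone",.0825,(152,125),(392,143),.051,136),("punch",.0275,(170,222),(390,241),.056,120),("iron",-.0275,(150,324),(360,338),.055,116),("marker",-.0825,(138,418),(390,440),.054,135)]:
    A=at(c,r(*a),z);B=at(c,r(*b),z);d=A-B
    print(n,"mid",np.round((A+B)[:2]/2,4),"len",L,np.round(np.linalg.norm(d)*1e3),"yaw",np.degrees(np.arctan2(-d[0],d[1])).round(1),"cradle",np.round(w(F,x)[:2],4),"target",np.round(w(S,-x)[:2],4))
im=c["image"].copy()
for v in(F,S):
    for x in(-.0825,-.0275,.0275,.0825):
        for y,z in((0,.015),(.038,.055),(-.038,.055),(.038,.046),(-.038,.046)):
            p=proj(c,[w(v,x,y,z)])[0];cv2.circle(im,tuple(int(round(q*16)) for q in p),8,(0,0,255),-1,cv2.LINE_AA,4)
    q=proj(c,[w(v,s*X,t*Y,.01) for s,t in((1,1),(1,-1),(-1,-1),(-1,1))]);cv2.polylines(im,[np.int32(q*16)],True,(255,255,0),1,cv2.LINE_AA,4)
a=cv2.resize(im[100:245,125:225],None,fx=4,fy=4,interpolation=2);b=cv2.resize(im[115:260,345:445],None,fx=4,fy=4,interpolation=2)
cv2.imwrite("pics/ov.png",np.hstack([a,b])[:600,:800])
np.save("racks.npy",[F,S])
```

```text
[ 0.5139 -0.3523] yaw -5.213199089825974 res [ 2.5  0.8  0.8 -1.  -2.   1.7 -1.3 -1.6]
[0.569  0.1458] yaw 1.9033379631967917 res [ 2.6  0.9  1.6 -0.6 -2.3  0.8 -1.9 -1.1]
bone mid [ 0.5957 -0.3573] len 136 134.0 yaw -5.3 cradle [ 0.596  -0.3598] target [0.4866 0.1431]
punch mid [ 0.5404 -0.3589] len 120 122.0 yaw -5.9 cradle [ 0.5412 -0.3548] target [0.5415 0.1449]
iron mid [ 0.4856 -0.3437] len 116 116.0 yaw -4.8 cradle [ 0.4865 -0.3498] target [0.5965 0.1467]
marker mid [ 0.4315 -0.3473] len 135 140.0 yaw -6.0 cradle [ 0.4317 -0.3448] target [0.6515 0.1486]
```

View pics/ov.png

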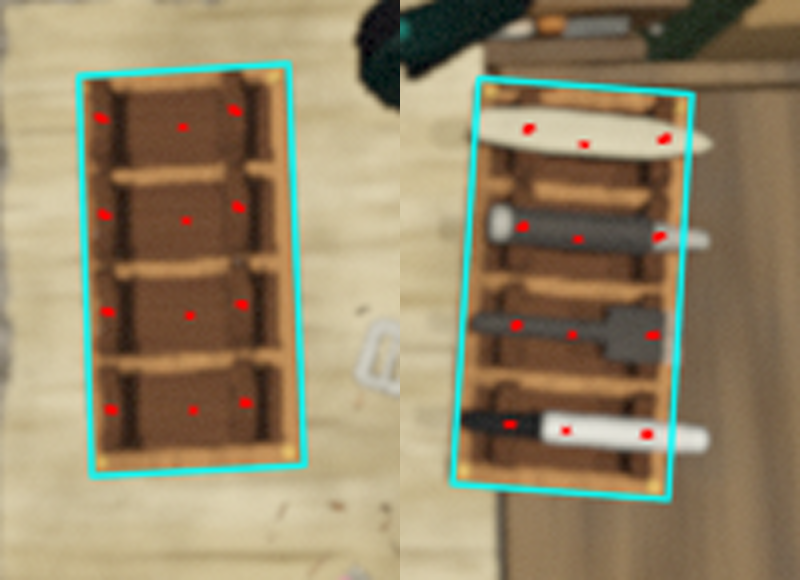

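```bash
cat >> h.py <<'E'
from scipy.spatial.transform import Rotation as Ro
def go(x,y,z,yaw,s=None):
    s=s or bot.read_state();R=np.array(s["tcp_rot"]);a=np.radians(yaw)
    T=np.array([[-np.sin(a),np.cos(a),0],[np.cos(a),np.sin(a),0],[0,0,-1]])
    d=R.T@(np.array([x,y,z])-s["position"]);w=Ro.from_matrix(R.T@T).as_rotvec()
    print(np.round(d/.3,3),np.round(w/np.pi,3),"rows",np.linalg.norm(d)/.0417,np.degrees(np.linalg.norm(w))/7.16)
E
python3 - <<'E'
from h import *
go(.4315,-.3473,.25,-5.5)
c=viewer.capture("top")
print(at(c,(380,110),.17),at(c,(215,112),.17),at(c,(300,97),0),at(c,(430,130),.05))
E
```

```text
[ 1.11  -0.608 -0.055] [-0.    -0.    -0.391] rows 9.116114634950373 9.818606734196903
[ 0.65263852 -0.30905425  0.17      ] [0.65529213 0.02032849 0.17      ] [ 0.729464   -0.15449566  0.        ] [ 0.63542003 -0.44276109  0.05      ]
```

Request:
{"op": "move_arm", "data": {"increments": [[0.1, -0.05, -0.1, 0, 0, -0.04, 0.46], [0.22, -0.12, -0.2, 0, 0, -0.08, 0.46], [0.34, -0.18, -0.2, 0, 0, -0.12, 0.46], [0.46, -0.25, -0.2, 0, 0, -0.16, 0.46], [0.58, -0.32, -0.2, 0, 0, -0.2, 0.46], [0.7, -0.38, -0.2, 0, 0, -0.24, 0.46], [0.8, -0.44, -0.2, 0, 0, -0.28, 0.46], [0.9, -0.5, -0.2, 0, 0, -0.32, 0.46], [0.98, -0.56, -0.2, 0, 0, -0.36, 0.46], [0.99, -0.6, -0.2, 0, 0, -0.391, 0.46]]}}

```text
time_s: 1.93
position: [0.4002, -0.3556, 0.2938]
tcp_rot: [[0.085, 0.996, 0.002], [0.996, -0.085, 0.001], [0.001, 0.002, -1.0]]
force: [-0.2, -0.9, -0.1]
opening: 0.466
grasp_force: 0.0
```

Run:
```python
from h import *
go(.4315,-.3473,.15,-5.5);go(.4315,-.3473,.046,-5.5)
c=viewer.capture("top");d=viewer.capture("side");cv2.imwrite("pics/v1.png",np.hstack([c["image"][80:300,300:480],d["image"][60:280,220:500]]))
```

```text
[0.036 0.101 0.479] [ 0.001 -0.     0.004] rows 3.5340779027859397 0.09168906796877198
[0.036 0.1   0.826] [ 0.001 -0.     0.004] rows 5.992179470030008 0.09168906796877198
```

View pics/v1.png

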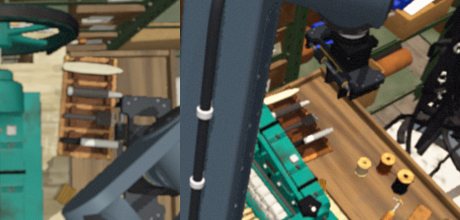

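Request:
{"op": "move_arm", "data": {"increments": [[0.036, 0.1, 0.1, 0, 0, 0.004, 0.46], [0.036, 0.1, 0.22, 0, 0, 0.004, 0.46], [0.036, 0.1, 0.34, 0, 0, 0.004, 0.46], [0.036, 0.1, 0.46, 0, 0, 0.004, 0.46], [0.036, 0.1, 0.56, 0, 0, 0.004, 0.46], [0.036, 0.1, 0.64, 0, 0, 0.004, 0.46], [0.036, 0.1, 0.7, 0, 0, 0.004, 0.46], [0.036, 0.1, 0.72, 0, 0, 0.004, 0.46], [0.036, 0.1, 0.72, 0, 0, 0.004, 0.46], [0.036, 0.1, 0.72, 0, 0, 0.004, 0.46]]}}

```text
time_s: 2.87
position: [0.428, -0.3519, 0.0779]
tcp_rot: [[0.109, 0.994, 0.001], [0.994, -0.109, -0.001], [-0.001, 0.001, -1.0]]
force: [0.2, -0.6, 0.5]
opening: 0.46
grasp_force: 0.0
```

Run:
```python
from h import *
go(.4315,-.3473,.046,-5.5)
c=viewer.capture("top");d=viewer.capture("side");cv2.imwrite("pics/v2.png",cv2.resize(np.hstack([c["image"][120:260,320:460],d["image"][80:220,260:400]]),None,fx=2.8,fy=2.8,interpolation=2))
```

```text
[0.016 0.01  0.106] [ 0.     0.    -0.004] rows 0.7768797728997497 0.1068552926794291
```

View pics/v2.png

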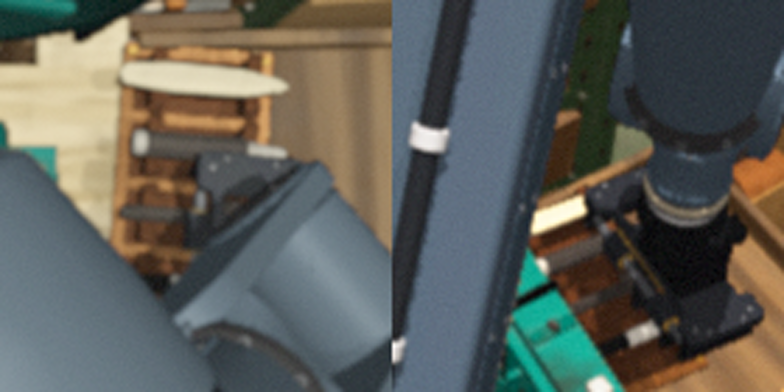

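Request:
{"op": "move_arm", "data": {"increments": [[0.015, 0.01, 0.05, 0, 0, -0.004, 0.46], [0.015, 0.01, 0.106, 0, 0, -0.004, 0.46], [0.015, 0.01, 0.106, 0, 0, -0.004, 0.46], [0.015, 0.01, 0.106, 0, 0, -0.004, 0], [0.015, 0.01, 0.106, 0, 0, -0.004, 0], [0.015, 0.01, 0.106, 0, 0, -0.004, 0], [0.015, 0.01, 0.106, 0, 0, -0.004, 0], [0.015, 0.01, 0.106, 0, 0, -0.004, 0], [0.015, 0.01, 0.106, 0, 0, -0.004, 0]]}}

```text
time_s: 3.72
position: [0.4318, -0.3469, 0.0466]
tcp_rot: [[0.095, 0.996, 0.001], [0.996, -0.095, -0.001], [-0.001, 0.001, -1.0]]
force: [-0.6, -0.6, 4.4]
opening: 0.165
grasp_force: 30.0
```

```bash
python3 -c "
from h import *
s=bot.read_state();print(s['position'],s['joint_positions'],s['grasp_force'],s['opening']);go(.45,-.29,.4,-5.5);go(.5,-.15,.4,-2)"
```

```text
[ 0.43175643 -0.34694198  0.04660102] [-5.03420592e+01  4.10112567e+01  1.00213860e+02 -7.40548635e-03
  3.86883272e+01 -4.49128912e+01] 29.991232041211333 0.16474014621248018
[ 0.193  0.044 -1.178] [0. 0. 0.] rows 8.59524264807828 0.016156682664718446
[ 0.674  0.166 -1.179] [ 0.     0.    -0.019] rows 9.838980099155897 0.4782804356888658
```

Request:
{"op": "move_arm", "data": {"increments": [[0, 0, -0.06, 0, 0, 0, 0], [0, 0, -0.16, 0, 0, 0, 0], [0, 0, -0.29, 0, 0, 0, 0], [0, 0, -0.42, 0, 0, 0, 0], [0, 0, -0.55, 0, 0, 0, 0], [0, 0, -0.68, 0, 0, 0, 0], [0.03, 0, -0.81, 0, 0, 0, 0], [0.1, 0.03, -0.92, 0, 0, 0, 0], [0.2, 0.07, -1, 0, 0, 0, 0], [0.3, 0.1, -1, 0, 0, 0, 0]]}}

```text
time_s: 4.55
position: [0.4726, -0.2612, 0.3521]
tcp_rot: [[0.096, 0.995, 0.01], [0.995, -0.096, -0.008], [-0.007, 0.011, -1.0]]
force: [1.2, 0.2, -0.0]
opening: 0.171
grasp_force: 30.0
```

```bash
python3 -c "
from h import *
s=bot.read_state();print(s['position'],s['grasp_force'],s['opening']);go(.54,.06,.38,1.9);go(.6515,.1486,.38,1.9)"
```

```text
[ 0.47255708 -0.26118336  0.35210888] 29.98844482408458 0.1710918358456529
[ 1.087  0.122 -0.1  ] [ 0.003  0.003 -0.041] rows 7.898583569253385 1.0427950916920827
[ 1.416  0.463 -0.098] [ 0.003  0.003 -0.041] rows 10.743857198590145 1.0427950916920827
```

Request:
{"op": "move_arm", "data": {"increments": [[0.12, 0.02, -0.1, 0, 0, -0.01, 0], [0.24, 0.02, -0.12, 0, 0, -0.02, 0], [0.36, 0.03, -0.12, 0, 0, -0.03, 0], [0.48, 0.04, -0.12, 0, 0, -0.041, 0], [0.6, 0.05, -0.12, 0, 0, -0.041, 0], [0.72, 0.06, -0.12, 0, 0, -0.041, 0], [0.84, 0.08, -0.12, 0, 0, -0.041, 0], [0.94, 0.1, -0.12, 0, 0, -0.041, 0], [1, 0.1, -0.12, 0, 0, -0.041, 0], [1, 0.1, -0.12, 0, 0, -0.041, 0]]}}

```text
time_s: 5.38
position: [0.5277, 0.0398, 0.3816]
tcp_rot: [[-0.039, 0.999, -0.0], [0.999, 0.039, 0.002], [0.002, -0.0, -1.0]]
force: [-0.8, -0.0, 0.3]
opening: 0.167
grasp_force: 30.0
```

```bash
python3 -c "
from h import *
s=bot.read_state();print(s['position'],s['grasp_force'],s['opening']);go(.6515,.1486,.25,1.9);
c=viewer.capture('top');d=viewer.capture('side');cv2.imwrite('pics/v3.png',np.hstack([c['image'][60:300,100:350],d['image'][60:300,80:400]]))"
```

```text
[0.52770426 0.03978325 0.38159667] 29.990717284636048 0.16685200098244174
[0.346 0.427 0.439] [-0.    -0.001  0.002] rows 5.057857811553957 0.04831527831632133
```

View pics/v3.png

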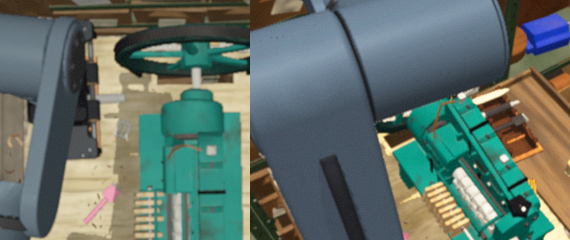

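Run:
```python
from h import *
c=viewer.capture("top");d=viewer.capture("side")
for p in((126,97),(160,97),(340,97)): print("top",at(c,p,0))
for p in((105,232),(155,205),(165,200),(300,160)): print("side",at(d,p,0))
t=cv2.imread("pics/top0.png")[40:140,80:480];s=cv2.imread("pics/side0.png")[130:270,60:320]
cv2.imwrite("pics/w.png",np.vstack([cv2.resize(t,(800,200)),cv2.resize(s,(743,400))[:, :743] if 0 else np.pad(cv2.resize(s,(743,400)),((0,0),(0,57),(0,0)))]))
```

```text
top [0.74018778 0.25905217 0.        ]
top [0.73770824 0.17702867 0.        ]
top [ 0.72764379 -0.24842736  0.        ]
side [0.71999745 0.24930409 0.        ]
side [0.72887161 0.09785417 0.        ]
side [0.72949617 0.06695366 0.        ]
side [ 0.64915348 -0.33217517  0.        ]
```

View pics/w.png

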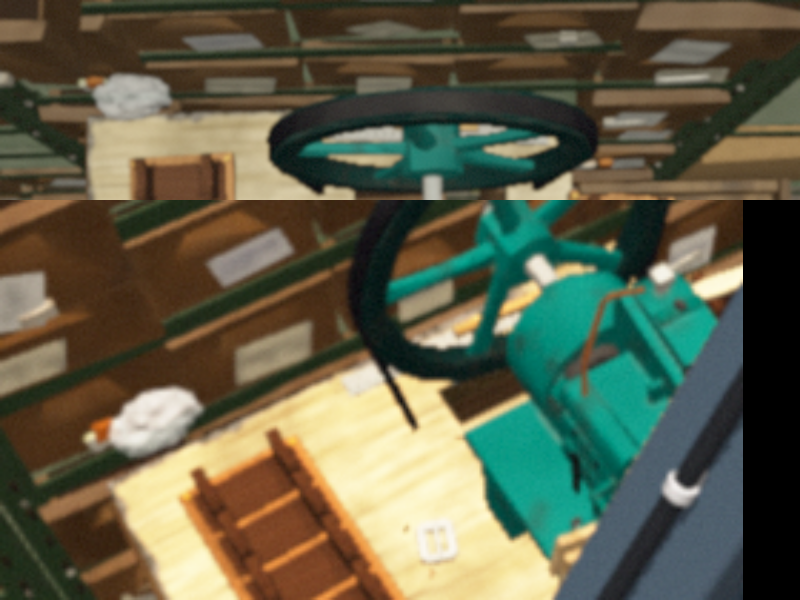

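Run:
```python
from h import *
c=viewer.capture("top");d=viewer.capture("side")
def tri(p,q):
    e,v=ray(c,p);f,w=ray(d,q);A=np.stack([v,-w],1);t=np.linalg.lstsq(A,f-e,rcond=None)[0]
    a=e+t[0]*v;b=f+t[1]*w;return np.round((a+b)/2,3),round(np.linalg.norm(a-b),3)
print("wad",tri((145,87),(114,207)))
T=[(191,61),(271.5,82.5),(362,60),(425,65),(425,78)];S=[(155.5,182.5),(147.5,150),(209,161.5),(70.5,188),(66,167),(302,146)]
for t in T:
    for s in S:
        r=tri(t,s)
        if r[1]<.03: print(t,s,r)
```

```text
wad (array([0.749, 0.199, 0.045]), np.float64(0.001))
(191, 61) (147.5, 150) (array([0.756, 0.066, 0.185]), np.float64(0.001))
(271.5, 82.5) (209, 161.5) (array([ 0.752, -0.09 ,  0.044]), np.float64(0.0))
(425, 65) (302, 146) (array([ 0.915, -0.541, -0.324]), np.float64(0.009))
(425, 78) (302, 146) (array([ 0.854, -0.507, -0.242]), np.float64(0.029))
```

Request:
{"op": "move_arm", "data": {"increments": [[0.1, 0.03, 0, -0.03, 0, 0, 0], [0.2, 0.1, 0, -0.06, 0, 0, 0], [0.3, 0.2, 0.03, -0.083, 0, 0, 0], [0.346, 0.3, 0.1, -0.083, 0, 0.002, 0], [0.346, 0.38, 0.2, -0.083, 0, 0.002, 0], [0.346, 0.432, 0.32, -0.083, 0, 0.002, 0], [0.346, 0.432, 0.43, -0.083, 0, 0.002, 0], [0.346, 0.432, 0.55, -0.083, 0, 0.002, 0], [0.346, 0.432, 0.64, -0.083, 0, 0.002, 0], [0.346, 0.432, 0.66, -0.083, 0, 0.002, 0]]}}

```text
time_s: 6.52
position: [0.6504, 0.1425, 0.1775]
tcp_rot: [[-0.026, 0.969, 0.246], [1.0, 0.025, 0.007], [0.0, 0.246, -0.969]]
force: [-1.2, -0.4, -1.2]
opening: 0.167
grasp_force: 30.0
```

```bash
cat >> h.py <<'E'
def st():
    s=bot.read_state();print(round(s["time_s"],2),np.round(s["position"],4),np.round(s["tcp_rot"],3).tolist(),"f",np.round(s["force"],1),"g",round(s["grasp_force"],1),round(s["opening"],3));return s
def sh(x,y,z):
    s=bot.read_state();print(np.round(np.array(s["tcp_rot"]).T@(np.array([x,y,z])-s["position"])/.3,3))
E
python3 -c "
from h import *
st();sh(.6535,.1486,.048)
c=viewer.capture('top');cv2.imwrite('pics/v4.png',cv2.resize(c['image'][80:240,100:260],None,fx=3,fy=3,interpolation=2))"
```

```text
6.52 [0.6504 0.1425 0.1775] [[-0.026, 0.969, 0.246], [1.0, 0.025, 0.007], [0.0, 0.246, -0.969]] f [-1.2 -0.4 -1.2] g 30.0 0.167
[ 0.02  -0.096  0.421]
```

View pics/v4.png

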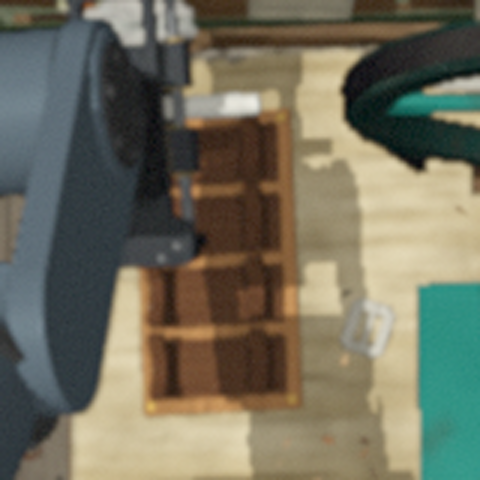

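Request:
{"op": "move_arm", "data": {"increments": [[0.02, -0.02, 0.09, 0, 0, 0, 0], [0.02, -0.04, 0.18, 0, 0, 0, 0], [0.02, -0.06, 0.27, 0, 0, 0, 0], [0.02, -0.08, 0.34, 0, 0, 0, 0], [0.02, -0.09, 0.38, 0, 0, 0, 0], [0.02, -0.096, 0.41, 0, 0, 0, 0], [0.02, -0.096, 0.421, 0, 0, 0, 0], [0.02, -0.096, 0.421, 0, 0, 0, 0]]}}

```text
time_s: 7.23
position: [0.6598, 0.1503, 0.0551]
tcp_rot: [[-0.027, 0.965, 0.26], [1.0, 0.026, 0.008], [0.001, 0.26, -0.966]]
force: [0.3, 0.1, -0.0]
opening: 0.164
grasp_force: 30.0
```

```bash
python3 -c "
from h import *
st();sh(.6535,.1486,.048)"
```

```text
7.23 [0.6598 0.1503 0.0551] [[-0.027, 0.965, 0.26], [1.0, 0.026, 0.008], [0.001, 0.26, -0.966]] f [ 0.3  0.1 -0. ] g 30.0 0.164
[-0.005 -0.026  0.018]
```

Request:
{"op": "move_arm", "data": {"increments": [[-0.005, -0.026, 0.014, 0, 0, 0, 0], [-0.005, -0.026, 0.018, 0, 0, 0, 0], [-0.005, -0.026, 0.018, 0, 0, 0, 0], [-0.005, -0.026, 0.018, 0, 0, 0, 0.25], [-0.005, -0.026, 0.018, 0, 0, 0, 0.4], [-0.005, -0.026, 0.018, 0, 0, 0, 0.44], [-0.005, -0.026, 0.018, 0, 0, 0, 0.44], [-0.005, -0.026, 0.018, 0, 0, 0, 0.44]]}}

```text
time_s: 7.9
position: [0.6526, 0.1489, 0.0471]
tcp_rot: [[-0.028, 0.966, 0.258], [1.0, 0.027, 0.008], [0.001, 0.258, -0.966]]
force: [0.4, 0.2, -0.3]
opening: 0.41
grasp_force: 0.0
```

```bash
python3 -c "
from h import *
st();sh(.6515,.1486,.2);sh(.52,.11,.38);go(.52,.11,.38,-5)"
```

```text
7.9 [0.6526 0.1489 0.0471] [[-0.028, 0.966, 0.258], [1.0, 0.027, 0.008], [0.001, 0.258, -0.966]] f [ 0.4  0.2 -0.3] g 0.0 0.41
[-0.     0.128 -0.493]
[-0.116 -0.144 -1.187]
[-0.116 -0.144 -1.187] [ 0.083 -0.005  0.036] rows 8.643011370095866 2.282093003669437
```

Request:
{"op": "move_arm", "data": {"increments": [[0, 0.02, -0.06, 0, 0, 0, 0.44], [0, 0.045, -0.17, 0, 0, 0, 0.46], [0, 0.075, -0.29, 0, 0, 0, 0.46], [0, 0.1, -0.41, 0, 0, 0, 0.46], [0, 0.08, -0.54, 0.03, 0, 0, 0.46], [-0.03, 0.02, -0.66, 0.06, 0, 0, 0.46], [-0.06, -0.05, -0.78, 0.083, -0.005, 0.02, 0.46], [-0.1, -0.1, -0.9, 0.083, -0.005, 0.036, 0.46], [-0.116, -0.13, -1, 0.083, -0.005, 0.036, 0.46], [-0.116, -0.14, -1, 0.083, -0.005, 0.036, 0.46]]}}

```text
time_s: 8.73
position: [0.536, 0.1099, 0.3324]
tcp_rot: [[0.086, 0.996, 0.01], [0.996, -0.086, -0.0], [0.0, 0.01, -1.0]]
force: [0.7, 0.7, -0.4]
opening: 0.462
grasp_force: 0.0
```

```bash
python3 -c "
from h import *
st();go(.49,-.2,.36,-5.2)
c=viewer.capture('top');cv2.imwrite('pics/v5.png',cv2.resize(c['image'][90:240,100:250],None,fx=3,fy=3,interpolation=2))
print(nets.find_in('top','marker'))"
```

```text
8.73 [0.536  0.1099 0.3324] [[0.086, 0.996, 0.01], [0.996, -0.086, -0.0], [0.0, 0.01, -1.0]] f [ 0.7  0.7 -0.4] g 0.0 0.462
[-1.042 -0.062 -0.093] [ 0.003 -0.     0.001] rows 7.541059278399653 0.08543712033001422
[{'location': [178.4, 126.2], 'conf': 0.51}]
```

View pics/v5.png

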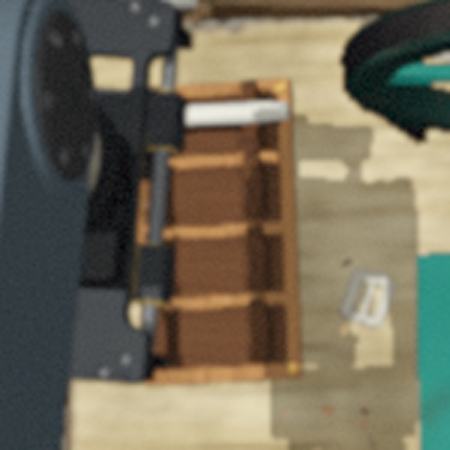

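Request:
{"op": "move_arm", "data": {"increments": [[-0.1, -0.03, -0.09, 0.003, 0, 0, 0.46], [-0.22, -0.06, -0.09, 0.003, 0, 0, 0.46], [-0.34, -0.06, -0.09, 0.003, 0, 0, 0.46], [-0.46, -0.06, -0.09, 0.003, 0, 0, 0.46], [-0.58, -0.06, -0.09, 0.003, 0, 0, 0.46], [-0.7, -0.06, -0.09, 0.003, 0, 0, 0.46], [-0.82, -0.06, -0.09, 0.003, 0, 0, 0.46], [-0.92, -0.06, -0.09, 0.003, 0, 0, 0.46], [-1, -0.06, -0.09, 0.003, 0, 0, 0.46], [-1, -0.06, -0.09, 0.003, 0, 0, 0.46]]}}

```text
time_s: 9.67
position: [0.492, -0.1913, 0.3508]
tcp_rot: [[0.09, 0.996, -0.012], [0.996, -0.09, -0.0], [-0.001, -0.012, -1.0]]
force: [1.2, -0.2, 0.3]
opening: 0.46
grasp_force: 0.0
```

```bash
python3 -c "
from h import *
st();go(.4863,-.3357,.1,-5.2)
c=viewer.capture('top');cv2.imwrite('pics/v6.png',c['image'])
print([(r['location'],r['conf'],at(c,r['location'],.054)) for r in nets.find_in('top','marker')])"
```

```text
9.67 [ 0.492  -0.1913  0.3508] [[0.09, 0.996, -0.012], [0.996, -0.09, -0.0], [-0.001, -0.012, -1.0]] f [ 1.2 -0.2  0.3] g 0.0 0.46
[-0.48   0.035  0.836] [-0.004  0.     0.   ] rows 6.94131136655885 0.09750405202852594
[([167.7, 126.4], 0.69, array([0.65442245, 0.14495094, 0.054     ]))]
```

View pics/v6.png

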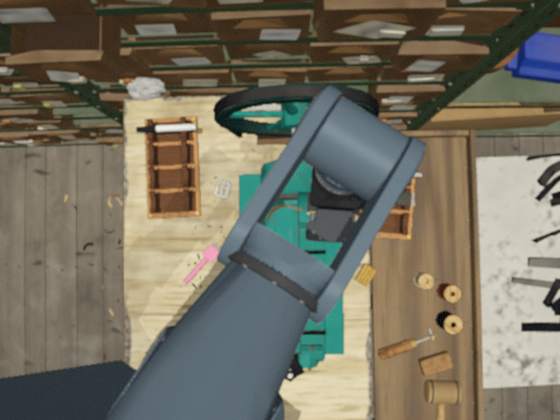

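Request:
{"op": "move_arm", "data": {"increments": [[-0.11, 0.01, 0, -0.004, 0, 0, 0.46], [-0.23, 0.02, 0, -0.004, 0, 0, 0.46], [-0.35, 0.03, 0.03, -0.004, 0, 0, 0.46], [-0.45, 0.035, 0.1, -0.004, 0, 0, 0.46], [-0.48, 0.035, 0.22, -0.004, 0, 0, 0.46], [-0.48, 0.035, 0.35, -0.004, 0, 0, 0.46], [-0.48, 0.035, 0.48, -0.004, 0, 0, 0.46], [-0.48, 0.035, 0.6, -0.004, 0, 0, 0.46], [-0.48, 0.035, 0.7, -0.004, 0, 0, 0.46], [-0.48, 0.035, 0.75, -0.004, 0, 0, 0.46]]}}

```text
time_s: 10.6
position: [0.4862, -0.327, 0.1229]
tcp_rot: [[0.084, 0.996, -0.003], [0.996, -0.084, 0.007], [0.006, -0.004, -1.0]]
force: [0.2, 0.2, -0.4]
opening: 0.459
grasp_force: 0.0
```

```bash
python3 -c "
from h import *
st();go(.4863,-.3357,.046,-5.2)"
```

```text
10.6 [ 0.4862 -0.327   0.1229] [[0.084, 0.996, -0.003], [0.996, -0.084, 0.007], [0.006, -0.004, -1.0]] f [ 0.2  0.2 -0.4] g 0.0 0.459
[-0.03   0.004  0.256] [-0.001 -0.002  0.002] rows 1.8566493502196375 0.0793556266581613
```

Request:
{"op": "move_arm", "data": {"increments": [[-0.01, 0, 0.08, 0, 0, 0, 0.46], [-0.01, 0, 0.17, 0, 0, 0, 0.46], [-0.01, 0, 0.21, 0, 0, 0, 0.46], [-0.01, 0, 0.21, 0, 0, 0, 0.46], [-0.01, 0, 0.21, 0, 0, 0, 0.46]]}}

```text
time_s: 11.02
position: [0.4879, -0.3328, 0.0644]
tcp_rot: [[0.085, 0.996, 0.001], [0.996, -0.085, 0.001], [0.001, 0.001, -1.0]]
force: [0.3, -0.7, 0.5]
opening: 0.459
grasp_force: 0.0
```

```bash
python3 -c "
from h import *
st();go(.4863,-.3357,.046,-5.2)"
```

```text
11.02 [ 0.4879 -0.3328  0.0644] [[0.085, 0.996, 0.001], [0.996, -0.085, 0.001], [0.001, 0.001, -1.0]] f [ 0.3 -0.7  0.5] g 0.0 0.459
[-0.01  -0.005  0.061] [ 0.    -0.     0.002] rows 0.4484720228055596 0.050981912034941144
```

Request:
{"op": "move_arm", "data": {"increments": [[-0.01, -0.004, 0.04, 0, 0, 0.002, 0.46], [-0.01, -0.004, 0.055, 0, 0, 0.002, 0.46], [-0.01, -0.004, 0.055, 0, 0, 0.002, 0.46], [-0.01, -0.004, 0.055, 0, 0, 0.002, 0], [-0.01, -0.004, 0.055, 0, 0, 0.002, 0], [-0.01, -0.004, 0.055, 0, 0, 0.002, 0], [-0.01, -0.004, 0.055, 0, 0, 0.002, 0], [-0.01, -0.004, 0.055, 0, 0, 0.002, 0], [-0.01, -0.004, 0.055, 0, 0, 0.002, 0]]}}

```text
time_s: 11.77
position: [0.4867, -0.3371, 0.0489]
tcp_rot: [[0.092, 0.996, 0.004], [0.996, -0.092, -0.001], [-0.001, 0.004, -1.0]]
force: [0.3, 0.4, 1.1]
opening: 0.13
grasp_force: 30.0
```

```bash
python3 -c "
from h import *
st()"
```

```text
11.77 [ 0.4867 -0.3371  0.0489] [[0.092, 0.996, 0.004], [0.996, -0.092, -0.001], [-0.001, 0.004, -1.0]] f [0.3 0.4 1.1] g 30.0 0.13
```

Request:
{"op": "move_arm", "data": {"increments": [[0, 0, -0.06, 0, 0, 0, 0], [0, 0, -0.16, 0, 0, 0, 0], [0, 0, -0.29, 0, 0, 0, 0], [0, 0, -0.42, 0, 0, 0, 0], [0, 0, -0.55, 0, 0, 0, 0], [0, 0, -0.68, 0, 0, 0, 0], [0.03, 0, -0.81, 0, 0, 0, 0], [0.1, 0, -0.92, 0, 0, 0, 0], [0.2, 0.01, -1, 0, 0, 0, 0], [0.3, 0.02, -1, 0, 0, 0, 0]]}}

```text
time_s: 12.6
position: [0.5018, -0.249, 0.3547]
tcp_rot: [[0.094, 0.995, 0.012], [0.996, -0.094, -0.008], [-0.006, 0.013, -1.0]]
force: [0.6, -0.4, 0.0]
opening: 0.128
grasp_force: 30.0
```

```bash
python3 -c "
from h import *
st();go(.53,.07,.38,1.9)"
```

```text
12.6 [ 0.5018 -0.249   0.3547] [[0.094, 0.995, 0.012], [0.996, -0.094, -0.008], [-0.006, 0.013, -1.0]] f [ 0.6 -0.4  0. ] g 30.0 0.128
[ 1.067 -0.005 -0.091] [ 0.004  0.002 -0.041] rows 7.702611914950258 1.0247559884767663
```

Request:
{"op": "move_arm", "data": {"increments": [[0.12, 0, -0.1, 0, 0, -0.01, 0], [0.24, 0, -0.1, 0, 0, -0.02, 0], [0.36, 0, -0.1, 0, 0, -0.03, 0], [0.48, 0, -0.1, 0, 0, -0.041, 0], [0.6, 0, -0.1, 0, 0, -0.041, 0], [0.72, 0, -0.1, 0, 0, -0.041, 0], [0.84, 0, -0.1, 0, 0, -0.041, 0], [0.94, 0, -0.1, 0, 0, -0.041, 0], [1, 0, -0.1, 0, 0, -0.041, 0], [1, 0, -0.1, 0, 0, -0.041, 0]]}}

```text
time_s: 13.43
position: [0.5265, 0.0547, 0.3781]
tcp_rot: [[-0.041, 0.999, 0.002], [0.999, 0.041, 0.002], [0.002, 0.002, -1.0]]
force: [-0.3, 0.2, -1.4]
opening: 0.132
grasp_force: 30.0
```

```bash
python3 -c "
from h import *
st();go(.5963,.1533,.15,1.9)"
```

```text
13.43 [0.5265 0.0547 0.3781] [[-0.041, 0.999, 0.002], [0.999, 0.041, 0.002], [0.002, 0.002, -1.0]] f [-0.3  0.2 -1.4] g 30.0 0.132
[0.317 0.245 0.761] [ 0.001 -0.001  0.003] rows 6.1903767340631255 0.0682134072293184
```

Request:
{"op": "move_arm", "data": {"increments": [[0.1, 0.04, 0, 0, 0, 0.003, 0], [0.2, 0.1, 0, 0, 0, 0.003, 0], [0.29, 0.18, 0.03, 0, 0, 0.003, 0], [0.3, 0.245, 0.12, 0, 0, 0.003, 0], [0.3, 0.245, 0.25, 0, 0, 0.003, 0], [0.3, 0.245, 0.38, 0, 0, 0.003, 0], [0.3, 0.245, 0.5, 0, 0, 0.003, 0], [0.3, 0.245, 0.62, 0, 0, 0.003, 0], [0.3, 0.245, 0.72, 0, 0, 0.003, 0], [0.3, 0.245, 0.74, 0, 0, 0.003, 0]]}}

```text
time_s: 14.27
position: [0.5938, 0.1421, 0.1507]
tcp_rot: [[-0.026, 1.0, -0.01], [1.0, 0.026, -0.002], [-0.001, -0.01, -1.0]]
force: [-1.4, -0.2, -1.2]
opening: 0.131
grasp_force: 30.0
```

```bash
python3 -c "
from h import *
st();go(.5963,.1533,.05,1.9)"
```

```text
14.27 [0.5938 0.1421 0.1507] [[-0.026, 1.0, -0.01], [1.0, 0.026, -0.002], [-0.001, -0.01, -1.0]] f [-1.4 -0.2 -1.2] g 30.0 0.131
[0.038 0.013 0.335] [-0.003  0.    -0.002] rows 2.430427834169876 0.0951953765373925
```

Request:
{"op": "move_arm", "data": {"increments": [[0.03, 0.008, 0.08, 0, 0, -0.002, 0], [0.03, 0.008, 0.18, 0, 0, -0.002, 0], [0.03, 0.008, 0.26, 0, 0, -0.002, 0], [0.03, 0.008, 0.28, 0, 0, -0.002, 0], [0.03, 0.008, 0.28, 0, 0, -0.002, 0], [0.03, 0.008, 0.28, 0, 0, -0.002, 0]]}}

```text
time_s: 14.77
position: [0.6016, 0.1523, 0.074]
tcp_rot: [[-0.033, 0.999, 0.005], [0.999, 0.033, -0.0], [-0.0, 0.005, -1.0]]
force: [-0.0, 0.1, -0.7]
opening: 0.133
grasp_force: 30.0
```

```bash
python3 -c "
from h import *
st();go(.5963,.1533,.05,1.9)"
```

```text
14.77 [0.6016 0.1523 0.074 ] [[-0.033, 0.999, 0.005], [0.999, 0.033, -0.0], [-0.0, 0.005, -1.0]] f [-0.   0.1 -0.7] g 30.0 0.133
[ 0.004 -0.018  0.08 ] [ 0.002  0.    -0.   ] rows 0.5897435257293178 0.038493514704815
```

Request:
{"op": "move_arm", "data": {"increments": [[0.003, -0.018, 0.05, 0, 0, 0, 0], [0.003, -0.018, 0.076, 0, 0, 0, 0], [0.003, -0.018, 0.078, 0, 0, 0, 0], [0.003, -0.018, 0.078, 0, 0, 0, 0], [0.003, -0.018, 0.078, 0, 0, 0, 0.2], [0.003, -0.018, 0.078, 0, 0, 0, 0.35], [0.003, -0.018, 0.078, 0, 0, 0, 0.4], [0.003, -0.018, 0.078, 0, 0, 0, 0.4], [0.003, -0.018, 0.05, 0, 0, 0, 0.4]]}}

```text
time_s: 15.52
position: [0.594, 0.1532, 0.0568]
tcp_rot: [[-0.033, 0.999, -0.0], [0.999, 0.033, -0.001], [-0.001, -0.0, -1.0]]
force: [0.4, 0.7, 0.1]
opening: 0.371
grasp_force: 0.0
```

```bash
python3 -c "
from h import *
st();go(.52,.1,.36,-5.2)"
```

```text
15.52 [0.594  0.1532 0.0568] [[-0.033, 0.999, -0.0], [0.999, 0.033, -0.001], [-0.001, -0.0, -1.0]] f [0.4 0.7 0.1] g 0.0 0.371
[-0.169 -0.253 -1.01 ] [-0.    0.    0.04] rows 7.591737841352582 0.9939428994033941
```

Up and back, towards the right rack.

Request:
{"op": "move_arm", "data": {"increments": [[0, 0, -0.1, 0, 0, 0, 0.4], [0, 0, -0.22, 0, 0, 0, 0.46], [0, 0, -0.35, 0, 0, 0, 0.46], [0, 0, -0.48, 0, 0, 0, 0.46], [0, -0.04, -0.61, 0, 0, 0.01, 0.46], [-0.03, -0.1, -0.73, 0, 0, 0.02, 0.46], [-0.06, -0.15, -0.85, 0, 0, 0.03, 0.46], [-0.1, -0.19, -0.96, 0, 0, 0.04, 0.46], [-0.18, -0.22, -1, 0, 0, 0.04, 0.46], [-0.28, -0.22, -1, 0, 0, 0.04, 0.46]]}}

```text
time_s: 16.35
position: [0.5308, 0.068, 0.3631]
tcp_rot: [[0.089, 0.996, 0.012], [0.996, -0.089, -0.0], [0.001, 0.012, -1.0]]
force: [-0.0, 0.2, -0.3]
opening: 0.458
grasp_force: 0.0
```

```bash
python3 -c "
from h import *
st();go(.52,-.23,.36,-5.5)"
```

```text
16.35 [0.5308 0.068  0.3631] [[0.089, 0.996, 0.012], [0.996, -0.089, -0.0], [0.001, 0.012, -1.0]] f [-0.   0.2 -0.3] g 0.0 0.458
[-0.993  0.052  0.01 ] [ 0.004 -0.     0.002] rows 7.151108078865361 0.10913856841134291
```

Request:
{"op": "move_arm", "data": {"increments": [[-0.12, 0.01, -0.05, 0.004, 0, 0.002, 0.46], [-0.24, 0.02, -0.05, 0.004, 0, 0.002, 0.46], [-0.36, 0.03, -0.05, 0.004, 0, 0.002, 0.46], [-0.48, 0.04, -0.05, 0.004, 0, 0.002, 0.46], [-0.6, 0.05, -0.05, 0.004, 0, 0.002, 0.46], [-0.72, 0.05, -0.05, 0.004, 0, 0.002, 0.46], [-0.84, 0.05, -0.05, 0.004, 0, 0.002, 0.46], [-0.94, 0.05, -0.05, 0.004, 0, 0.002, 0.46], [-1, 0.05, -0.05, 0.004, 0, 0.002, 0.46], [-1, 0.05, -0.05, 0.004, 0, 0.002, 0.46]]}}

```text
time_s: 17.18
position: [0.5177, -0.2368, 0.3729]
tcp_rot: [[0.103, 0.995, -0.009], [0.995, -0.103, -0.001], [-0.002, -0.009, -1.0]]
force: [0.8, 0.4, 0.1]
opening: 0.462
grasp_force: 0.0
```

```bash
python3 -c "
from h import *
st();go(.5404,-.3589,.15,-5.5)
c=viewer.capture('top');cv2.imwrite('pics/v7.png',np.hstack([cv2.resize(c['image'][100:230,120:220],None,fx=4,fy=4,interpolation=2),cv2.resize(c['image'][100:230,345:445],None,fx=4,fy=4,interpolation=2)]))
print([(r['location'],r['conf'],at(c,r['location'],.054)) for t in('marker','pricking_iron')for r in nets.find_in('top',t)])"
```

```text
17.18 [ 0.5177 -0.2368  0.3729] [[0.103, 0.995, -0.009], [0.995, -0.103, -0.001], [-0.002, -0.009, -1.0]] f [0.8 0.4 0.1] g 0.0 0.462
[-0.395  0.124  0.743] [-0.003  0.001 -0.002] rows 6.118693726590593 0.09552111449899289
[([166.1, 125.3], 0.65, array([0.657021 , 0.1485849, 0.054    ])), ([173.8, 155.0], 0.87, array([0.58931115, 0.13122878, 0.054     ])), ([205.7, 257.6], 0.67, array([0.35991156, 0.06153504, 0.054     ]))]
```

View pics/v7.png

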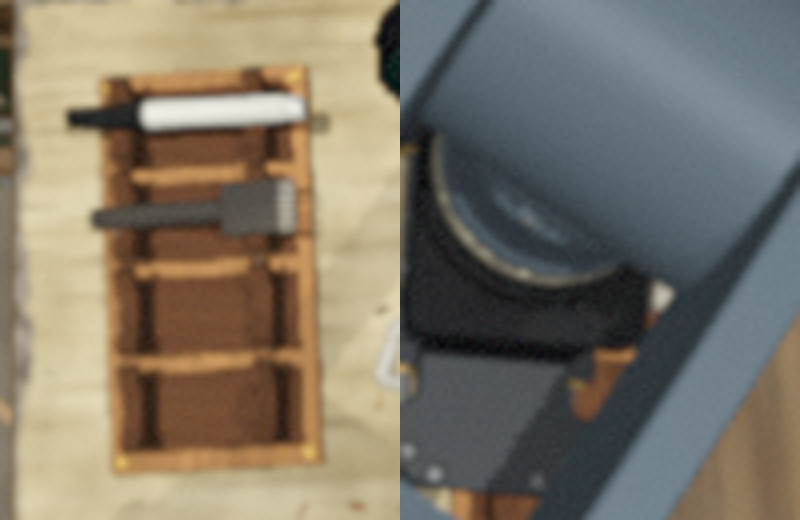

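Request:
{"op": "move_arm", "data": {"increments": [[-0.12, 0.02, 0, -0.003, 0, -0.002, 0.46], [-0.24, 0.05, 0, -0.003, 0, -0.002, 0.46], [-0.35, 0.08, 0.04, -0.003, 0, -0.002, 0.46], [-0.385, 0.11, 0.14, -0.003, 0, -0.002, 0.46], [-0.385, 0.12, 0.27, -0.003, 0, -0.002, 0.46], [-0.385, 0.12, 0.4, -0.003, 0, -0.002, 0.46], [-0.385, 0.12, 0.52, -0.003, 0, -0.002, 0.46], [-0.385, 0.12, 0.62, -0.003, 0, -0.002, 0.46], [-0.385, 0.12, 0.72, -0.003, 0, -0.002, 0.46], [-0.385, 0.12, 0.76, -0.003, 0, -0.002, 0.46]]}}

```text
time_s: 18.17
position: [0.5391, -0.3474, 0.1402]
tcp_rot: [[0.09, 0.996, -0.006], [0.996, -0.09, 0.006], [0.005, -0.007, -1.0]]
force: [0.1, 0.7, 0.4]
opening: 0.459
grasp_force: 0.0
```

Run:
```python
from h import *
st();go(.5404,-.3589,.047,-5.5)
c=viewer.capture('top');F,S=np.load("racks.npy")
l=lambda x,y:(120+x/4-.375,100+y/4-.375)
for n,a,b in(("marker",(68,117),(305,108)),("iron",(92,218),(297,205))):
    A=at(c,l(*a),.054);B=at(c,l(*b),.054);m=(A+B)[:2]/2-S[:2];ca,sa=np.cos(S[2]),np.sin(S[2])
    print(n,"rack frame",m@[ca,sa],m@[-sa,ca],"len",np.linalg.norm(A-B))
```

```text
18.17 [ 0.5391 -0.3474  0.1402] [[0.09, 0.996, -0.006], [0.996, -0.09, 0.006], [0.005, -0.007, -1.0]] f [0.1 0.7 0.4] g 0.0 0.459
[-0.04  0.01  0.31] [-0.002 -0.002  0.002] rows 2.251817658631706 0.08226563434454176
marker rack frame 0.08250337778791204 -6.0152014500159946e-05 len 0.13458749202547693
iron rack frame 0.026161169338616026 -0.002748216104431924 len 0.1160299917000833
```

Request:
{"op": "move_arm", "data": {"increments": [[-0.02, 0.004, 0.08, 0, 0, 0.002, 0.46], [-0.025, 0.004, 0.18, 0, 0, 0.002, 0.46], [-0.025, 0.004, 0.25, 0, 0, 0.002, 0.46], [-0.025, 0.004, 0.26, 0, 0, 0.002, 0.46], [-0.025, 0.004, 0.26, 0, 0, 0.002, 0.46]]}}

```text
time_s: 18.63
position: [0.5415, -0.358, 0.0665]
tcp_rot: [[0.097, 0.995, -0.001], [0.995, -0.097, 0.001], [0.001, -0.001, -1.0]]
force: [-0.1, -0.0, 0.2]
opening: 0.463
grasp_force: 0.0
```

```bash
python3 -c "
from h import *
st();go(.5404,-.3589,.048,-5.5)"
```

```text
18.63 [ 0.5415 -0.358   0.0665] [[0.097, 0.995, -0.001], [0.995, -0.097, 0.001], [0.001, -0.001, -1.0]] f [-0.1 -0.   0.2] g 0.0 0.463
[-0.003 -0.003  0.062] [-0. -0. -0.] rows 0.44517537573843957 0.015595660136898821
```

Request:
{"op": "move_arm", "data": {"increments": [[0, -0.003, 0.04, 0, 0, 0, 0.46], [0, -0.003, 0.055, 0, 0, 0, 0.46], [0, -0.003, 0.055, 0, 0, 0, 0.46], [0, -0.003, 0.055, 0, 0, 0, 0], [0, -0.003, 0.055, 0, 0, 0, 0], [0, -0.003, 0.055, 0, 0, 0, 0], [0, -0.003, 0.055, 0, 0, 0, 0], [0, -0.003, 0.055, 0, 0, 0, 0]]}}

```text
time_s: 19.3
position: [0.5405, -0.359, 0.0502]
tcp_rot: [[0.098, 0.995, 0.0], [0.995, -0.098, -0.001], [-0.001, 0.001, -1.0]]
force: [-0.2, 1.3, 0.6]
opening: 0.227
grasp_force: 30.0
```

```bash
python3 -c "
from h import *
st()"
```

```text
19.3 [ 0.5405 -0.359   0.0502] [[0.098, 0.995, 0.0], [0.995, -0.098, -0.001], [-0.001, 0.001, -1.0]] f [-0.2  1.3  0.6] g 30.0 0.227
```

Request:
{"op": "move_arm", "data": {"increments": [[0, 0, -0.06, 0, 0, 0, 0], [0, 0, -0.16, 0, 0, 0, 0], [0, 0, -0.29, 0, 0, 0, 0], [0, 0, -0.42, 0, 0, 0, 0], [0, 0, -0.55, 0, 0, 0, 0], [0, -0.03, -0.68, 0, 0, 0, 0], [0.03, -0.05, -0.81, 0, 0, 0, 0], [0.1, -0.08, -0.92, 0, 0, 0, 0], [0.2, -0.1, -1, 0, 0, 0, 0], [0.3, -0.1, -1, 0, 0, 0, 0]]}}

```text
time_s: 20.13
position: [0.5203, -0.2673, 0.3562]
tcp_rot: [[0.101, 0.995, 0.009], [0.995, -0.1, -0.007], [-0.006, 0.009, -1.0]]
force: [1.7, 0.3, 0.4]
opening: 0.221
grasp_force: 30.0
```

```bash
python3 -c "
from h import *
st();go(.53,.07,.38,1.9)"
```

```text
20.13 [ 0.5203 -0.2673  0.3562] [[0.101, 0.995, 0.009], [0.995, -0.1, -0.007], [-0.006, 0.009, -1.0]] f [1.7 0.3 0.4] g 30.0 0.221
[ 1.121 -0.08  -0.087] [ 0.003  0.002 -0.043] rows 8.111053693964324 1.0744939152583586
```

Request:
{"op": "move_arm", "data": {"increments": [[0.12, -0.01, -0.1, 0, 0, -0.01, 0], [0.24, -0.02, -0.1, 0, 0, -0.02, 0], [0.36, -0.03, -0.1, 0, 0, -0.03, 0], [0.48, -0.04, -0.1, 0, 0, -0.043, 0], [0.6, -0.05, -0.1, 0, 0, -0.043, 0], [0.72, -0.06, -0.1, 0, 0, -0.043, 0], [0.84, -0.07, -0.1, 0, 0, -0.043, 0], [0.94, -0.08, -0.1, 0, 0, -0.043, 0], [1, -0.08, -0.1, 0, 0, -0.043, 0], [1, -0.08, -0.1, 0, 0, -0.043, 0]]}}

```text
time_s: 20.97
position: [0.5241, 0.0385, 0.3796]
tcp_rot: [[-0.041, 0.999, -0.001], [0.999, 0.041, 0.002], [0.002, -0.001, -1.0]]
force: [-0.6, -0.9, -2.2]
opening: 0.222
grasp_force: 30.0
```

```bash
python3 -c "
from h import *
st();go(.5415,.1449,.15,1.9)"
```

```text
20.97 [0.5241 0.0385 0.3796] [[-0.041, 0.999, -0.001], [0.999, 0.041, 0.002], [0.002, -0.001, -1.0]] f [-0.6 -0.9 -2.2] g 30.0 0.222
[0.35  0.073 0.766] [-0.    -0.001  0.003] rows 6.083739553103284 0.06681512388296329
```

Request:
{"op": "move_arm", "data": {"increments": [[0.11, 0.02, 0, 0, 0, 0.003, 0], [0.22, 0.04, 0, 0, 0, 0.003, 0], [0.32, 0.06, 0.03, 0, 0, 0.003, 0], [0.34, 0.07, 0.12, 0, 0, 0.003, 0], [0.34, 0.07, 0.25, 0, 0, 0.003, 0], [0.34, 0.07, 0.38, 0, 0, 0.003, 0], [0.34, 0.07, 0.5, 0, 0, 0.003, 0], [0.34, 0.07, 0.62, 0, 0, 0.003, 0], [0.34, 0.07, 0.72, 0, 0, 0.003, 0], [0.34, 0.07, 0.75, 0, 0, 0.003, 0]]}}

```text
time_s: 21.8
position: [0.5387, 0.1362, 0.1501]
tcp_rot: [[-0.027, 1.0, -0.01], [1.0, 0.027, -0.001], [-0.001, -0.01, -1.0]]
force: [-1.4, -0.0, -1.2]
opening: 0.225
grasp_force: 30.0
```

```bash
python3 -c "
from h import *
st();go(.5415,.1449,.051,1.9)"
```

```text
21.8 [0.5387 0.1362 0.1501] [[-0.027, 1.0, -0.01], [1.0, 0.027, -0.001], [-0.001, -0.01, -1.0]] f [-1.4 -0.  -1.2] g 30.0 0.225
[0.029 0.013 0.33 ] [-0.003  0.    -0.002] rows 2.3854851848223784 0.09747689882972362
```

Request:
{"op": "move_arm", "data": {"increments": [[0.02, 0, 0.08, 0, 0, -0.002, 0], [0.025, 0, 0.18, 0, 0, -0.002, 0], [0.025, 0, 0.26, 0, 0, -0.002, 0], [0.025, 0, 0.28, 0, 0, -0.002, 0], [0.025, 0, 0.28, 0, 0, -0.002, 0], [0.025, 0, 0.28, 0, 0, -0.002, 0]]}}

```text
time_s: 22.3
position: [0.543, 0.1447, 0.0718]
tcp_rot: [[-0.033, 0.999, 0.001], [0.999, 0.033, -0.0], [-0.0, 0.001, -1.0]]
force: [-0.3, 0.7, -1.0]
opening: 0.23
grasp_force: 30.0
```

```bash
python3 -c "
from h import *
st();go(.5415,.1449,.051,1.9)"
```

```text
22.3 [0.543  0.1447 0.0718] [[-0.033, 0.999, 0.001], [0.999, 0.033, -0.0], [-0.0, 0.001, -1.0]] f [-0.3  0.7 -1. ] g 30.0 0.23
[ 0.001 -0.005  0.069] [ 0.  0. -0.] rows 0.5006006644644824 0.011867557847401749
```

Request:
{"op": "move_arm", "data": {"increments": [[0, -0.005, 0.05, 0, 0, 0, 0], [0, -0.005, 0.067, 0, 0, 0, 0], [0, -0.005, 0.067, 0, 0, 0, 0], [0, -0.005, 0.067, 0, 0, 0, 0], [0, -0.005, 0.067, 0, 0, 0, 0.3], [0, -0.005, 0.067, 0, 0, 0, 0.42], [0, -0.005, 0.067, 0, 0, 0, 0.44], [0, -0.005, 0.067, 0, 0, 0, 0.44], [0, -0.005, 0.03, 0, 0, 0, 0.44]]}}

```text
time_s: 23.05
position: [0.5391, 0.1448, 0.0608]
tcp_rot: [[-0.033, 0.999, -0.004], [0.999, 0.033, -0.0], [-0.0, -0.004, -1.0]]
force: [0.0, -0.0, -0.6]
opening: 0.428
grasp_force: 0.0
```

```bash
python3 -c "
from h import *
st()"
```

```text
23.05 [0.5391 0.1448 0.0608] [[-0.033, 0.999, -0.004], [0.999, 0.033, -0.0], [-0.0, -0.004, -1.0]] f [ 0.  -0.  -0.6] g 0.0 0.428
```

Request:
{"op": "move_arm", "data": {"increments": [[0, 0, -0.1, 0, 0, 0, 0.44], [0, 0, -0.22, 0, 0, 0, 0.46], [0, 0, -0.35, 0, 0, 0, 0.46], [0, 0, -0.48, 0, 0, 0, 0.46], [0, -0.02, -0.61, 0, 0, 0.01, 0.46], [-0.03, -0.03, -0.73, 0, 0, 0.02, 0.46], [-0.06, -0.05, -0.85, 0, 0, 0.03, 0.46], [-0.1, -0.05, -0.96, 0, 0, 0.04, 0.46], [-0.18, -0.05, -1, 0, 0, 0.04, 0.46], [-0.28, -0.05, -1, 0, 0, 0.04, 0.46]]}}

```text
time_s: 23.88
position: [0.5297, 0.0609, 0.3675]
tcp_rot: [[0.089, 0.996, 0.01], [0.996, -0.089, -0.0], [0.001, 0.01, -1.0]]
force: [0.4, -0.4, -0.1]
opening: 0.457
grasp_force: 0.0
```

```bash
python3 -c "
from h import *
st();go(.52,-.24,.37,-5.3)"
```

```text
23.88 [0.5297 0.0609 0.3675] [[0.089, 0.996, 0.01], [0.996, -0.089, -0.0], [0.001, 0.01, -1.0]] f [ 0.4 -0.4 -0.1] g 0.0 0.457
[-1.002  0.057 -0.008] [ 0.003 -0.     0.001] rows 7.219884511726939 0.08687615299733759
```

```bash
python3 -c "
from h import *
c=viewer.capture('top');d=viewer.capture('side')
s=cv2.resize(d['image'][70:210,270:470],(800,560),interpolation=2)[:, :480] if 0 else cv2.resize(d['image'][70:210,280:440],(480,420),interpolation=2)
t=cv2.resize(c['image'][70:175,350:430],(320,420),interpolation=2)
cv2.imwrite('pics/z.png',np.hstack([s,t]))"
```

```text
(no output)
```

View pics/z.png

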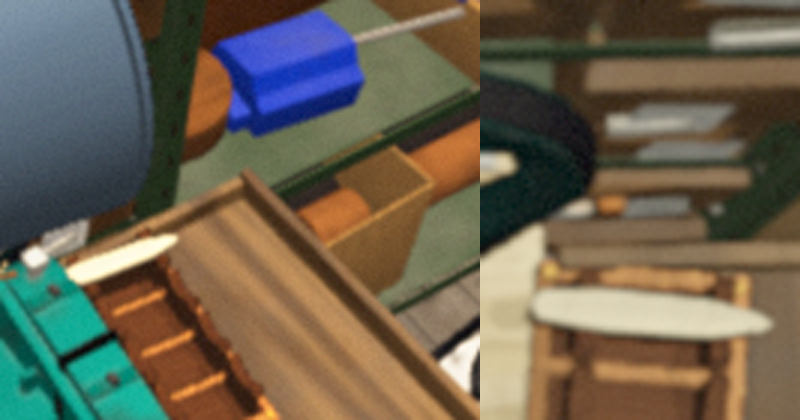

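Request:
{"op": "move_arm", "data": {"increments": [[-0.12, 0.01, -0.05, 0.003, 0, 0.001, 0.46], [-0.24, 0.02, -0.05, 0.003, 0, 0.001, 0.46], [-0.36, 0.03, -0.05, 0.003, 0, 0.001, 0.46], [-0.48, 0.04, -0.05, 0.003, 0, 0.001, 0.46], [-0.6, 0.05, -0.05, 0.003, 0, 0.001, 0.46], [-0.72, 0.05, -0.05, 0.003, 0, 0.001, 0.46], [-0.84, 0.05, -0.05, 0.003, 0, 0.001, 0.46], [-0.94, 0.05, -0.05, 0.003, 0, 0.001, 0.46], [-1, 0.05, -0.05, 0.003, 0, 0.001, 0.46], [-1, 0.05, -0.05, 0.003, 0, 0.001, 0.46]]}}

```text
time_s: 24.82
position: [0.515, -0.2429, 0.3764]
tcp_rot: [[0.099, 0.995, -0.01], [0.995, -0.099, -0.0], [-0.001, -0.01, -1.0]]
force: [1.2, 0.5, -0.1]
opening: 0.46
grasp_force: 0.0
```

```bash
python3 -c "
from h import *
st();go(.5957,-.362,.15,-5.3)"
```

```text
24.82 [ 0.515  -0.2429  0.3764] [[0.099, 0.995, -0.01], [0.995, -0.099, -0.0], [-0.001, -0.01, -1.0]] f [ 1.2  0.5 -0.1] g 0.0 0.46
[-0.368  0.315  0.752] [-0.003  0.    -0.002] rows 6.433346714474246 0.10117982610324655
```

Request:
{"op": "move_arm", "data": {"increments": [[-0.12, 0.02, 0, -0.003, 0, -0.002, 0.46], [-0.24, 0.05, 0, -0.003, 0, -0.002, 0.46], [-0.34, 0.12, 0, -0.003, 0, -0.002, 0.46], [-0.36, 0.22, 0, -0.003, 0, -0.002, 0.46], [-0.36, 0.3, 0.04, -0.003, 0, -0.002, 0.46], [-0.36, 0.31, 0.15, -0.003, 0, -0.002, 0.46], [-0.36, 0.31, 0.28, -0.003, 0, -0.002, 0.46], [-0.36, 0.31, 0.4, -0.003, 0, -0.002, 0.46], [-0.36, 0.31, 0.5, -0.003, 0, -0.002, 0.46], [-0.36, 0.31, 0.55, -0.003, 0, -0.002, 0.46]]}}

```text
time_s: 25.65
position: [0.5944, -0.3519, 0.2058]
tcp_rot: [[0.088, 0.996, -0.007], [0.996, -0.088, 0.007], [0.006, -0.008, -1.0]]
force: [-0.8, 0.9, -0.6]
opening: 0.457
grasp_force: 0.0
```

```bash
python3 -c "
from h import *
st();go(.5957,-.362,.043,-5.3)"
```

```text
25.65 [ 0.5944 -0.3519  0.2058] [[0.088, 0.996, -0.007], [0.996, -0.088, 0.007], [0.006, -0.008, -1.0]] f [-0.8  0.9 -0.6] g 0.0 0.457
[-0.037  0.011  0.542] [-0.003 -0.002  0.001] rows 3.910773601259544 0.0882367985884479
```

Request:
{"op": "move_arm", "data": {"increments": [[-0.018, 0.003, 0.08, 0, 0, 0.001, 0.46], [-0.018, 0.003, 0.18, 0, 0, 0.001, 0.46], [-0.018, 0.003, 0.28, 0, 0, 0.001, 0.46], [-0.018, 0.003, 0.38, 0, 0, 0.001, 0.46], [-0.018, 0.003, 0.44, 0, 0, 0.001, 0.46], [-0.018, 0.003, 0.48, 0, 0, 0.001, 0.46], [-0.018, 0.003, 0.48, 0, 0, 0.001, 0.46], [-0.018, 0.003, 0.48, 0, 0, 0.001, 0.46]]}}

```text
time_s: 26.32
position: [0.597, -0.3604, 0.067]
tcp_rot: [[0.091, 0.996, -0.001], [0.996, -0.091, 0.001], [0.001, -0.001, -1.0]]
force: [-0.1, -0.3, -0.1]
opening: 0.463
grasp_force: 0.0
```

```bash
python3 -c "
from h import *
st();go(.5957,-.362,.043,-5.3)"
```

```text
26.32 [ 0.597  -0.3604  0.067 ] [[0.091, 0.996, -0.001], [0.996, -0.091, 0.001], [0.001, -0.001, -1.0]] f [-0.1 -0.3 -0.1] g 0.0 0.463
[-0.006 -0.004  0.08 ] [-0. -0.  0.] rows 0.5765854056125547 0.010760182977031116
```

Request:
{"op": "move_arm", "data": {"increments": [[-0.002, -0.004, 0.05, 0, 0, 0, 0.46], [-0.002, -0.004, 0.08, 0, 0, 0, 0.46], [-0.002, -0.004, 0.082, 0, 0, 0, 0.46], [-0.002, -0.004, 0.082, 0, 0, 0, 0.46], [-0.002, -0.004, 0.082, 0, 0, 0, 0], [-0.002, -0.004, 0.082, 0, 0, 0, 0], [-0.002, -0.004, 0.082, 0, 0, 0, 0], [-0.002, -0.004, 0.082, 0, 0, 0, 0], [-0.002, -0.004, 0.082, 0, 0, 0, 0]]}}

```text
time_s: 27.07
position: [0.5958, -0.362, 0.0428]
tcp_rot: [[0.092, 0.996, 0.001], [0.996, -0.092, -0.001], [-0.001, 0.001, -1.0]]
force: [0.3, -0.6, 1.1]
opening: 0.241
grasp_force: 29.8
```

```bash
python3 -c "
from h import *
st()"
```

```text
27.07 [ 0.5958 -0.362   0.0428] [[0.092, 0.996, 0.001], [0.996, -0.092, -0.001], [-0.001, 0.001, -1.0]] f [ 0.3 -0.6  1.1] g 29.8 0.241
```

Request:
{"op": "move_arm", "data": {"increments": [[0, 0, -0.06, 0, 0, 0, 0], [0, 0, -0.16, 0, 0, 0, 0], [0, 0, -0.28, 0, 0, 0, 0], [0, 0, -0.4, 0, 0, 0, 0], [0, 0, -0.52, 0, 0, 0, 0], [0, 0, -0.65, 0, 0, 0, 0], [0, -0.02, -0.78, 0, 0, 0, 0], [0, -0.06, -0.9, 0, 0, 0, 0], [0, -0.14, -1, 0, 0, 0, 0], [0, -0.25, -1, 0, 0, 0, 0]]}}

```text
time_s: 27.9
position: [0.5241, -0.3573, 0.3503]
tcp_rot: [[0.09, 0.996, 0.012], [0.996, -0.09, -0.011], [-0.01, 0.013, -1.0]]
force: [0.2, -1.4, 1.0]
opening: 0.237
grasp_force: 29.8
```

```bash
python3 -c "
from h import *
st();go(.51,-.1,.39,0);go(.5,.07,.38,1.9)"
```

```text
27.9 [ 0.5241 -0.3573  0.3503] [[0.09, 0.996, 0.012], [0.996, -0.09, -0.011], [-0.01, 0.013, -1.0]] f [ 0.2 -1.4  1. ] g 29.8 0.237
[ 0.848 -0.122 -0.143] [ 0.004  0.003 -0.029] rows 6.252120922373605 0.7351727351143263
[ 1.41  -0.207 -0.116] [ 0.004  0.003 -0.039] rows 10.287570761034203 0.9973824511396141
```

Request:
{"op": "move_arm", "data": {"increments": [[0.1, -0.02, -0.12, 0.003, 0.003, -0.01, 0], [0.22, -0.04, -0.12, 0.003, 0.003, -0.02, 0], [0.34, -0.06, -0.12, 0.003, 0.003, -0.03, 0], [0.46, -0.08, -0.12, 0.003, 0.003, -0.039, 0], [0.58, -0.1, -0.12, 0.003, 0.003, -0.039, 0], [0.7, -0.12, -0.12, 0.003, 0.003, -0.039, 0], [0.82, -0.14, -0.12, 0.003, 0.003, -0.039, 0], [0.92, -0.16, -0.12, 0.003, 0.003, -0.039, 0], [1, -0.18, -0.12, 0.003, 0.003, -0.039, 0], [1, -0.18, -0.12, 0.003, 0.003, -0.039, 0]]}}

```text
time_s: 28.73
position: [0.4929, -0.0467, 0.3786]
tcp_rot: [[-0.035, 0.999, -0.01], [0.999, 0.035, 0.012], [0.013, -0.01, -1.0]]
force: [-0.1, -0.4, -0.4]
opening: 0.24
grasp_force: 29.8
```

```bash
python3 -c "
from h import *
st();go(.4868,.1384,.15,1.9)"
```

```text
28.73 [ 0.4929 -0.0467  0.3786] [[-0.035, 0.999, -0.01], [0.999, 0.035, 0.012], [0.013, -0.01, -1.0]] f [-0.1 -0.4 -0.4] g 29.8 0.24
[0.608 0.009 0.77 ] [-0.003 -0.004  0.001] rows 7.0545487165898635 0.1299704419819273
```

Request:
{"op": "move_arm", "data": {"increments": [[0.12, 0, 0, -0.003, -0.004, 0, 0], [0.24, 0, 0, -0.003, -0.004, 0, 0], [0.36, 0, 0, -0.003, -0.004, 0, 0], [0.48, 0, 0, -0.003, -0.004, 0, 0], [0.57, 0, 0.05, -0.003, -0.004, 0, 0], [0.6, 0, 0.14, -0.003, -0.004, 0, 0], [0.6, 0, 0.27, -0.003, -0.004, 0, 0], [0.6, 0, 0.4, -0.003, -0.004, 0, 0], [0.6, 0, 0.52, -0.003, -0.004, 0, 0], [0.6, 0, 0.6, -0.003, -0.004, 0, 0]]}}

```text
time_s: 29.57
position: [0.4859, 0.13, 0.1972]
tcp_rot: [[-0.031, 1.0, -0.004], [1.0, 0.031, -0.003], [-0.003, -0.004, -1.0]]
force: [-0.8, -0.2, -0.1]
opening: 0.24
grasp_force: 29.8
```

```bash
python3 -c "
from h import *
st();go(.4868,.1384,.045,1.9)"
```

```text
29.57 [0.4859 0.13   0.1972] [[-0.031, 1.0, -0.004], [1.0, 0.031, -0.003], [-0.003, -0.004, -1.0]] f [-0.8 -0.2 -0.1] g 29.8 0.24
[0.029 0.006 0.507] [-0.001  0.001 -0.001] rows 3.6546143009800502 0.04385826522590401
```

Request:
{"op": "move_arm", "data": {"increments": [[0.022, 0, 0.08, 0, 0, 0, 0], [0.022, 0, 0.18, 0, 0, 0, 0], [0.022, 0, 0.28, 0, 0, 0, 0], [0.022, 0, 0.37, 0, 0, 0, 0], [0.022, 0, 0.42, 0, 0, 0, 0], [0.022, 0, 0.44, 0, 0, 0, 0], [0.022, 0, 0.44, 0, 0, 0, 0], [0.022, 0, 0.44, 0, 0, 0, 0]]}}

```text
time_s: 30.23
position: [0.488, 0.1365, 0.0684]
tcp_rot: [[-0.03, 1.0, 0.001], [1.0, 0.03, -0.003], [-0.003, 0.001, -1.0]]
force: [0.2, 0.2, 0.8]
opening: 0.241
grasp_force: 29.8
```

```bash
python3 -c "
from h import *
st();go(.4868,.1384,.045,1.9)"
```

```text
30.23 [0.488  0.1365 0.0684] [[-0.03, 1.0, 0.001], [1.0, 0.03, -0.003], [-0.003, 0.001, -1.0]] f [0.2 0.2 0.8] g 29.8 0.241
[ 0.007 -0.004  0.078] [ 0.     0.001 -0.001] rows 0.5639360933757219 0.03340205323440841
```

Request:
{"op": "move_arm", "data": {"increments": [[0.007, -0.004, 0.05, 0, 0, 0, 0], [0.007, -0.004, 0.076, 0, 0, 0, 0], [0.007, -0.004, 0.078, 0, 0, 0, 0], [0.007, -0.004, 0.078, 0, 0, 0, 0], [0.007, -0.004, 0.078, 0, 0, 0, 0.3], [0.007, -0.004, 0.078, 0, 0, 0, 0.42], [0.007, -0.004, 0.078, 0, 0, 0, 0.46], [0.007, -0.004, 0.078, 0, 0, 0, 0.46], [0.007, -0.004, 0.04, 0, 0, 0, 0.46]]}}

```text
time_s: 30.98
position: [0.4851, 0.1386, 0.0551]
tcp_rot: [[-0.03, 1.0, -0.003], [1.0, 0.03, -0.003], [-0.003, -0.003, -1.0]]
force: [0.3, 0.0, -1.6]
opening: 0.443
grasp_force: 0.0
```

```bash
python3 -c "
from h import *
st()"
```

```text
30.98 [0.4851 0.1386 0.0551] [[-0.03, 1.0, -0.003], [1.0, 0.03, -0.003], [-0.003, -0.003, -1.0]] f [ 0.3  0.  -1.6] g 0.0 0.443
```

Request:
{"op": "move_arm", "data": {"increments": [[0, 0, -0.1, 0, 0, 0, 0.46], [0, 0, -0.22, 0, 0, 0, 0.46], [0, 0, -0.35, 0, 0, 0, 0.46], [0, 0, -0.48, 0, 0, 0, 0.46], [0, 0, -0.61, 0, 0, 0, 0.46], [0, 0, -0.74, 0, 0, 0, 0.46], [-0.05, 0, -0.87, 0, 0, 0, 0.46], [-0.15, 0, -0.97, 0, 0, 0, 0.46], [-0.27, 0, -1, 0, 0, 0, 0.46], [-0.4, 0, -1, 0, 0, 0, 0.46]]}}

```text
time_s: 31.82
position: [0.4911, 0.0189, 0.3606]
tcp_rot: [[-0.033, 0.999, 0.009], [0.999, 0.033, -0.004], [-0.004, 0.009, -1.0]]
force: [0.9, 0.0, -1.1]
opening: 0.461
grasp_force: 0.0
```

Request:
{"op": "move_arm", "data": {"increments": [[-0.12, 0, -0.05, 0, 0, 0, 0.46], [-0.24, 0, -0.05, 0, 0, 0, 0.46], [-0.36, 0, -0.05, 0, 0, 0, 0.46], [-0.48, 0, -0.05, 0, 0, 0, 0.46], [-0.6, 0, -0.05, 0, 0, 0, 0.46], [-0.6, 0, -0.05, 0, 0, 0, 0.46], [-0.6, 0, -0.05, 0, 0, 0, 0.46], [-0.6, 0, -0.05, 0, 0, 0, 0.46], [-0.6, 0, -0.05, 0, 0, 0, 0.46]]}}

```text
time_s: 32.57
position: [0.4947, -0.159, 0.3718]
tcp_rot: [[-0.031, 1.0, -0.0], [1.0, 0.031, -0.002], [-0.002, -0.0, -1.0]]
force: [-0.2, 0.2, 0.5]
opening: 0.46
grasp_force: 0.0
```

Run:
```python
from h import *
st();c=viewer.capture('top');F,S=np.load("racks.npy");cv2.imwrite("pics/end.png",c["image"])
ca,sa=np.cos(S[2]),np.sin(S[2])
def rk(p,z=.053):
    m=at(c,p,z)[:2]-S[:2];return np.round([m@[ca,sa],m@[-sa,ca]],4)
for t in("marker","pricking_iron","drive_punch_1","bone_folder","buckle","beeswax"):
    print(t,[(np.round(r['location']),round(r['conf'],2),rk(r['location'])) for r in nets.find_in('top',t)[:2]])
# bone extent: pale pixels in cradle 1
d=cv2.absdiff(c["image"],cv2.imread("pics/top0.png")).max(2)>40
P=np.argwhere(d[100:225,125:215])[:,::-1]+[125,100]
m=np.zeros(d.shape,np.uint8);m[100:225,125:215]=d[100:225,125:215]
n,_,st_,ce=cv2.connectedComponentsWithStats(m)
for i in range(1,n):
    if st_[i][4]>40:
        q=np.argwhere(_==i)[:,::-1];a=q[q[:,0].argmin()];b=q[q[:,0].argmax()]
        print(st_[i],rk(ce[i]),"left",rk(a),"right",rk(b))
```

```text
32.57 [ 0.4947 -0.159   0.3718] [[-0.031, 1.0, -0.0], [1.0, 0.031, -0.002], [-0.002, -0.0, -1.0]] f [-0.2  0.2  0.5] g 0.0 0.46
marker [(array([166., 129.]), 0.65, array([0.0805, 0.0001]))]
pricking_iron [(array([401., 210.]), 0.65, array([-0.1277, -0.5128])), (array([176., 153.]), 0.63, array([ 0.0249, -0.0195]))]
drive_punch_1 [(array([163., 175.]), 0.78, array([-0.0246,  0.0103]))]
bone_folder [(array([163., 200.]), 0.71, array([-0.0801,  0.0121]))]
buckle [(array([221., 186.]), 0.47, array([-0.0543, -0.1181]))]
beeswax [(array([366., 276.]), 0.6, array([-0.2685, -0.4285]))]
[154 123  43  11 357] [ 0.0824 -0.0195] left [0.0883 0.0277] right [ 0.0737 -0.0671]
[136 126  17   8 103] [0.0822 0.05  ] left [0.0862 0.0689] right [0.0863 0.0323]
[186 145  12  15 121] [ 0.0253 -0.0541] left [ 0.041  -0.0433] right [ 0.0126 -0.0671]
[171 173  31   9 137] [-0.0308 -0.0413] left [-0.0381 -0.0066] right [-0.0328 -0.0742]
[142 174   9   9  57] [-0.029   0.0483] left [-0.0346  0.059 ] right [-0.0221  0.0404]
[147 196  52  13 535] [-0.0835 -0.0038] left [-0.0755  0.049 ] right [-0.0837 -0.0654]
[203 205  12  20 123] [-0.1243 -0.0916] left [-0.1375 -0.0743] right [-0.0966 -0.1006]
```

Run:
```python
from h import *
c=viewer.capture('top');im=c["image"];o=cv2.imread("pics/top0.png");F,S=np.load("racks.npy")
ca,sa=np.cos(S[2]),np.sin(S[2])
for x,z in((-.0275,.056),(-.0825,.051)):
    for y in np.arange(.08,-.085,-.004):
        P=[S[0]+x*ca-y*sa,S[1]+x*sa+y*ca,z];u,v=np.round(proj(c,[P])[0]).astype(int)
        print(round(y*1e3),im[v,u].tolist(),o[v,u].tolist(),end=" | ")
    print()
```

```text
80 [156, 196, 211] [143, 183, 199] | 76 [153, 193, 208] [146, 185, 200] | 72 [157, 197, 211] [148, 187, 202] | 68 [159, 198, 213] [153, 191, 205] | 64 [161, 194, 206] [157, 195, 209] | 60 [179, 194, 199] [157, 195, 209] | 56 [179, 191, 196] [158, 196, 209] | 52 [104, 114, 117] [153, 191, 207] | 48 [76, 84, 90] [125, 165, 192] | 44 [73, 84, 88] [78, 125, 170] | 40 [78, 87, 93] [53, 84, 122] | 36 [78, 85, 92] [44, 69, 106] | 32 [81, 88, 94] [43, 66, 101] | 28 [78, 86, 94] [24, 33, 57] | 24 [81, 87, 94] [26, 36, 54] | 20 [79, 89, 91] [42, 66, 102] | 16 [80, 86, 94] [51, 76, 113] | 12 [79, 86, 93] [49, 77, 112] | 8 [79, 87, 93] [47, 73, 110] | 4 [79, 86, 92] [47, 73, 109] | 0 [81, 89, 93] [48, 71, 108] | -4 [81, 88, 92] [46, 70, 107] | -8 [81, 87, 95] [48, 72, 108] | -12 [82, 88, 95] [48, 73, 109] | -16 [74, 80, 85] [45, 71, 107] | -20 [73, 79, 84] [52, 75, 110] | -24 [74, 80, 85] [47, 72, 108] | -28 [109, 119, 122] [48, 70, 108] | -32 [160, 176, 177] [50, 70, 102] | -36 [152, 166, 169] [45, 67, 108] | -40 [154, 168, 172] [47, 70, 108] | -44 [157, 170, 174] [43, 62, 96] | -48 [157, 170, 
[... 1160 characters left out ...]
6, 112] | -12 [174, 202, 212] [47, 74, 113] | -16 [172, 203, 210] [53, 77, 112] | -20 [181, 210, 218] [49, 76, 112] | -24 [187, 216, 224] [51, 73, 111] | -28 [189, 217, 226] [42, 68, 105] | -32 [186, 216, 224] [47, 70, 103] | -36 [188, 218, 226] [43, 66, 104] | -40 [190, 220, 228] [47, 69, 106] | -44 [191, 220, 228] [33, 46, 69] | -48 [193, 222, 230] [22, 32, 51] | -52 [191, 221, 229] [36, 52, 81] | -56 [189, 219, 227] [48, 74, 113] | -60 [180, 210, 218] [84, 134, 182] | -64 [134, 161, 177] [89, 139, 188] | -68 [81, 116, 146] [85, 131, 174] | -72 [112, 148, 162] [135, 172, 187] | -76 [128, 165, 179] [143, 181, 196] | -80 [144, 182, 197] [141, 181, 196] | -84 [141, 179, 193] [143, 182, 197] |
```

All four tools measure as centred: the punch spans about +62 to -61 mm and the bone folder about +68 to -65 mm. The arm is clear, so I'm handing in.

```bash
python3 -c "
from h import *
print(workorder.hand_in())"
```

```text
the job is handed in; nothing more can be done
None
```

I moved all four tools to the empty rack in reverse order, centred in their cradles, pointing the same way as before and released, then handed the job in at about 33 s; the hand-in call returned no verdict.

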